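# Sort the counter's odds and ends into their trays

### The arm

A 7-joint arm with a two-finger parallel gripper is mounted at the origin on a cart in front of the work surface, level with it; the furniture and walls round the work are solid. World frame = base frame: x ahead of the robot, y to its left, z up, the work surface at z = 0. Lengths are in m, angles in rad, forces in N, time in s.
With the tool pointing down it reaches from about 0.35 to 0.9 m from the base axis. Payload 8.1 kg.
Tool frame: the origin (TCP) lies on the centre line of the jaws, within the pads' length; the fingertips stand 14 mm ahead of it and the grasp point (between the pads) lies 5 mm behind it (arm.tip_reach is the distance from the TCP to the fingertips, in m); z points along the fingers, y is the direction in which the jaws open and shut (so a half turn about z gives the same grasp; the last joint's range is limited). The gripper opens to 92 mm and grips with 3 to 60 N. Pads are 19 mm wide; open, the fingers measure 130 mm over their backs; the gripper's body (75 mm by 190 mm) begins 47 mm behind the grasp point.
Start: joints at [-0.103, 0.434, 0.025, 1.573, -0.012, 1.134, -0.075], TCP at [0.625, -0, 0.241] pointing down, gripper open.
Joint ranges: [-2.62, 2.62], [-0.44, 2.09], [-1.27, 1.32], [0.08, 2.57], [-1.32, 4.46], [0.12, 2], [-2.74, 2.74]. Speed limits (rad/s): [2.22, 2.22, 3.01, 3.01, 3.14, 3.14, 3.14].

### API

Orientations are given as a rotation vector (axis times angle).
In Python, from cell import sensors, vision, arm, nets gives the robot as it stands.
- The arm moves only by the shell command python3 -m handwheel 'ROWS' [FORCE]. ROWS is JSON, a list of rows, each an object of numbers: "tx", "ty", "tz": the shift along the tool's x, y, z in cm; "wx", "wy", "wz": the turn, a rotation vector about the tool's x, y, z in degrees; "claw": the opening, from 0 (shut) to 1 (fully open). A call has 1 to 12 rows; each row is the pose to reach, as a shift and turn from the pose commanded when the call began, along the tool's axes at that moment; what a row does not reach only later rows make up. A row lasts 1/12 s, in which the tool goes at most 41.7 mm and 7.16 degrees, less where a joint would pass 70% of its speed; a pose out of reach is approached as far as the arm can. A call with a gripper value outside its range is refused whole. The fingers move at their own pace and stop on an object; FORCE is the grip in N (left out, the last holds). Time passes only in rows, so rows that repeat a pose let the fingers close. It gives the time, the measured TCP pose, the force and the opening at its end, in the units of the state.
- sensors.observe(): the state, without advancing time (a new reading comes with each control period).
- vision.get_image(name): name is "scene" or "side" or "wrist"; returns (picture, depth): 420x560x3 uint8, blue, green, red; 420x560 float32, m along the optical axis (not along the pixel's ray), 0 where there is no reading.
- vision.camera_model(name): a dict with "K" (3x3 intrinsics, pixels), "k1" (the pictures are not rectified: a ray, as slopes to the right and down, at radius r is drawn at 1 + k1 r^2 times it, then the intrinsics apply), "xyz" and "attitude" of the camera in the world; the wrist camera has in their place "hand_eye" (4x4, takes a point from camera to tool coordinates, whose origin is the TCP and whose axes are the flange's). Camera axes: x right, y down, z forward; pixel columns grow to the right and rows downward; lengths in m; the calibration is good to about 2 mm. A picture is of the moment at which its call begins: read the wrist's pose just before it. camera_model takes no time and is no camera call.
- arm.sign_off(): hands the job in, once; it reports no verdict.
Trained networks look in the newest picture that a camera, given by its name, has taken for a name from the list of things; names that differ only in an ending like _2 or _b are one class to them, and where a whole thing is asked for, a point or a joint stands for the part that bears it (a point fixed in the world has none). Each returns a list of dicts, best first, with "score" (0 to 1); they miss things now and then, are a little off and sometimes report something else, mostly with a low value. They report only what shows in the picture. A call takes as long as a camera call.
- nets.cut_out(label, camera): "region" (420x560 bool, what is visible of it) and "uv" ([column, row] in pixels, amid what is visible of it).
The state is a dict: "clock": time; "joints": joint angles; "dq": joint speeds; "joint_efforts": joint torques, N m; "position": TCP position; "ee_rot": TCP orientation; "force": force on the tool from outside, world axes, zero at the start; "ft_torque": the same for the moment, N m; "width": opening from 0.0 (shut) to 1.0 (fully open).
Only numpy, scipy, OpenCV 4.12 (cv2) and the standard library are available. Lean on these libraries where they do the work, as an engineer would, in place of code of your own. Each camera call takes 0.05 s, during which the arm holds its last target.

### The job

Tidy the mixed handful on the left of the counter into the three trays: both paper coin rolls (orange and blue) go in the green tray, lying down; the wooden hand stamp and the small roll of black tape go in the yellow tray; the red-lidded balm pot goes in the white tray. Everything should rest flat on the floor of its tray, wholly inside the rim, with the stamp and the pot standing upright and the black tape lying flat.

Things in the scene. Friction and masses are not known exactly. Their poses are not given: they have to be found in the camera images.
- orange_roll: Orange-red paper coin roll with pale ends, lying on its side, 22 mm in diameter and 64 mm long along its own y axis; free to roll. Origin midway along it on its underside as it lies at the start, so the roll's axis runs 11 mm from the origin along the roll's own z (which points up at the start); the origin turns with the roll if it rolls.
- blue_roll: Violet-blue paper coin roll with pale ends, lying on its side, 26 mm in diameter and 64 mm long along its own y axis; free to roll. Origin midway along it on its underside as it lies at the start, so the roll's axis runs 13 mm from the origin along the roll's own z (which points up at the start); the origin turns with the roll if it rolls.
- wood_stamp: Brown wooden hand stamp standing upright, 72 mm tall: a rectangular foot 26 mm along its x, 44 mm along its y and 16 mm high, with a turned handle above it, up to 24 mm in diameter, on the middle of the foot. Origin at the centre of the underside, z up.
- black_tape: Small roll of black tape lying flat with a brown core, about 53 mm across (51 to 53 mm) and 19 mm high; treat it as a solid disc. Origin at the centre of its underside (to within 2 mm), z up.
- balm_pot: Round cosmetic pot, white below with a red screw lid that is fixed shut, 58 mm in diameter and 50 mm tall, standing upright. Origin at the centre of its underside, z up.
- green_tray: Green rectangular tray, fixed to the counter, 115 mm along its x (away from the robot) and 138 mm along its y, floor 4 mm thick, rim 4 mm wide and 10 mm high above the counter; the tray for coin rolls. Origin at the centre of its underside, on the counter; z up. A small loop at the middle of its -x side marks that side.
- yellow_tray: Yellow rectangular tray, fixed to the counter, 115 mm along its x (away from the robot) and 138 mm along its y, floor 4 mm thick, rim 4 mm wide and 10 mm high above the counter; the tray for desk supplies. Origin at the centre of its underside, on the counter; z up. A small loop at the middle of its -x side marks that side.
- white_tray: White rectangular tray, fixed to the counter, 115 mm along its x (away from the robot) and 138 mm along its y, floor 4 mm thick, rim 4 mm wide and 10 mm high above the counter; the tray for cosmetics. Origin at the centre of its underside, on the counter; z up. A small loop at the middle of its -x side marks that side.

How it is judged:
At the end, for the whole second after the job is handed in: Both coin rolls lie level inside the green tray; stamp and black tape rest on the floor of the yellow tray and the balm pot on that of the white tray, each whole inside the rim and upright as at the start to 0.08 rad, underside under 7 mm above the tray's underside; all at rest (below 20 mm/s) (x of orange_roll in the frame of green_tray between -0.056 and 0.056 m and y of orange_roll in the frame of green_tray between -0.067 and 0.067 m and z of orange_roll in the frame of green_tray between 0 and 0.034 m and angle between orange_roll's own y axis and vertical between 1.5 and 1.64 rad and linear speed of each of orange_roll, blue_roll, wood_stamp, black_tape, balm_pot below 0.02 m/s and x of blue_roll in the frame of green_tray between -0.056 and 0.056 m and y of blue_roll in the frame of green_tray between -0.067 and 0.067 m and z of blue_roll in the frame of green_tray between 0 and 0.034 m and angle between blue_roll's own y axis and vertical between 1.5 and 1.64 rad and x of wood_stamp in the frame of yellow_tray between -0.045 and 0.045 m and y of wood_stamp in the frame of yellow_tray between -0.056 and 0.056 m and z of wood_stamp in the frame of yellow_tray between 0 and 0.007 m and angle between each of wood_stamp, black_tape, balm_pot's own z axis and vertical below 0.08 rad and x of black_tape in the frame of yellow_tray between -0.032 and 0.032 m and y of black_tape in the frame of yellow_tray between -0.043 and 0.043 m and z of black_tape in the frame of yellow_tray between 0 and 0.007 m and x of balm_pot in the frame of white_tray between -0.03 and 0.03 m and y of balm_pot in the frame of white_tray between -0.041 and 0.041 m and z of balm_pot in the frame of white_tray between 0 and 0.007 m); the robot touches nothing.
It also fails if it takes over 141 s, if anything falls off the work surface, if the arm or the gripper's body presses on something with over 40 N, if the wrist force passes 120 N, or if a joint passes its speed limit or range.

## Working session

There is one attempt and no reset: what is moved stays moved. The work goes in short steps, Python scripts to look and compute and a shell command to move; the robot and the scene stay as the last step left them, time stands still between calls to the robot, and variables do not carry over. Pictures are saved under pics/ and viewed, and the job is handed in when it is done.

```bash
ls; mkdir -p pics; python3 - <<'E'
from cell import sensors, vision, arm, nets
import cv2
s=sensors.observe(); print(s)
for n in ("scene","side","wrist"):
    p,d=vision.get_image(n); cv2.imwrite(f"pics/{n}0.png",p); print(n,vision.camera_model(n))
E
```

```text
pics
{'clock': 0.0, 'joints': array([-0.10262297,  0.43521603,  0.02497613,  1.57410246, -0.01160028,
        1.13395607, -0.07511407]), 'dq': array([-0.00104447,  0.00130861, -0.00076733, -0.00041681,  0.00158652,
        0.00065682, -0.00101994]), 'joint_efforts': array([ 3.89017032e-04, -6.67853522e+01,  9.84863900e-01, -3.14464223e+01,
       -6.05165795e-02,  4.27553023e-02,  1.12382318e-04]), 'position': array([ 6.24521537e-01, -4.20004960e-05,  2.39947215e-01]), 'ee_rot': array([-2.22081740e+00, -2.22067541e+00,  1.85595043e-03]), 'force': array([ 0.29922439, -0.23294595,  0.8323077 ]), 'ft_torque': array([-0.00986662,  0.0156797 , -0.0061617 ]), 'width': 0.997900762072996}
scene {'K': array([[509.04862195,   0.        , 284.39746384],
       [  0.        , 509.04862195, 217.58335407],
       [  0.        ,   0.        ,   1.        ]]), 'k1': 0.02212015033624539, 'xyz': array([-0.13752808,  0.84924628,  0.59407531]), 'attitude': array([-0.79980515,  2.29818587, -1.40183665])}
side {'K': array([[386.86025906,   0.        , 281.0937818 ],
       [  0.        , 386.86025906, 207.24819946],
       [  0.        ,   0.        ,   1.        ]]), 'k1': 0.031168484269811496, 'xyz': array([0.43782762, 0.97225389, 0.53085291]), 'attitude': array([-0.11471346,  2.62946021, -1.61930234])}
wrist {'K': array([[357.91756572,   0.        , 276.45403757],
       [  0.        , 357.91756572, 209.66133336],
       [  0.        ,   0.        ,   1.        ]]), 'k1': -0.09521452343872587, 'hand_eye': array([[-5.43182841e-04, -9.57732666e-01, -2.87659251e-01,
         7.85737576e-02],
       [ 9.99999676e-01, -6.91137467e-04,  4.12787919e-04,
         1.18250461e-05],
       [-5.94152561e-04, -2.87658934e-01,  9.57732731e-01,
        -1.45311655e-01],
       [ 0.00000000e+00,  0.00000000e+00,  0.00000000e+00,
         1.00000000e+00]])}
```

View pics/scene0.png

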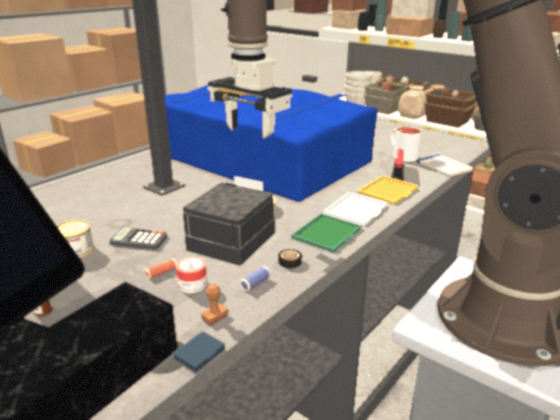

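View pics/side0.png

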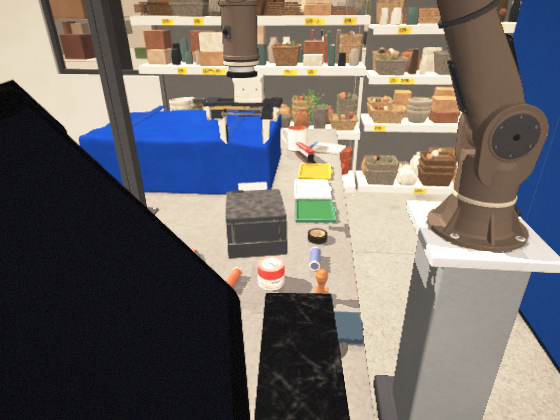

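View pics/wrist0.png

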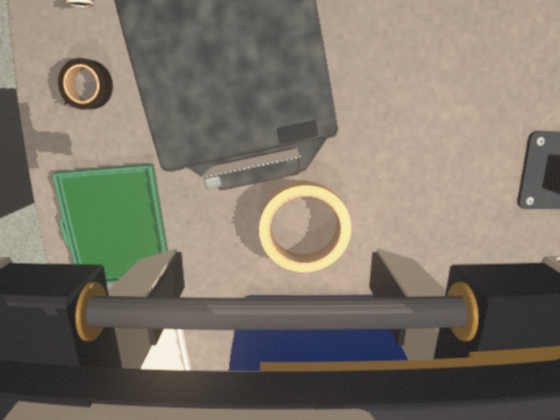

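```bash
cat > h.py <<'E'
from cell import sensors, vision, arm, nets
import numpy as np, cv2
from scipy.spatial.transform import Rotation as R
def cam_pose(n,s=None):
    m=vision.camera_model(n)
    if n=="wrist":
        T=np.eye(4);T[:3,:3]=R.from_rotvec(s["ee_rot"]).as_matrix();T[:3,3]=s["position"]
        return m,T@m["hand_eye"]
    T=np.eye(4);T[:3,:3]=R.from_rotvec(m["attitude"]).as_matrix();T[:3,3]=m["xyz"];return m,T
def cloud(n):
    s=sensors.observe(); p,d=vision.get_image(n); m,T=cam_pose(n,s)
    K=m["K"];v,u=np.mgrid[:420,:560].astype(float)
    xd=(u-K[0,2])/K[0,0];yd=(v-K[1,2])/K[1,1]
    x,y=xd.copy(),yd.copy()
    for _ in range(8):
        f=1+m["k1"]*(x*x+y*y); x=xd/f;y=yd/f
    P=np.stack([x*d,y*d,d],-1)@T[:3,:3].T+T[:3,3]
    P[d==0]=np.nan
    return p,d,P
def proj(n,X,s=None):
    m,T=cam_pose(n,s);q=(np.asarray(X)-T[:3,3])@T[:3,:3];x=q[...,0]/q[...,2];y=q[...,1]/q[...,2]
    f=1+m["k1"]*(x*x+y*y);K=m["K"]
    return np.stack([x*f*K[0,0]+K[0,2],y*f*K[1,1]+K[1,2]],-1)
E
python3 - <<'E'
from h import *
p,d,P=cloud("scene")
np.save("P0.npy",P)
for l in "orange_roll blue_roll wood_stamp black_tape balm_pot green_tray yellow_tray white_tray".split():
    r=nets.cut_out(l,"scene")
    for q in r[:2]:
        X=P[q["region"]];X=X[~np.isnan(X[:,0])]
        if len(X): print(l,round(q["score"],2),np.round(q["uv"]),len(X),"med",np.round(np.median(X,0),3),"lo",np.round(np.percentile(X,3,0),3),"hi",np.round(np.percentile(X,97,0),3))
        else: print(l,q["score"],q["uv"])
    if r and "tray" not in l:
        X=P[r[0]["region"]];X=X[~np.isnan(X[:,0])]; c=np.median(X,0); X=X[np.linalg.norm(X-c,axis=1)<.07]
        w,V=np.linalg.eigh(np.cov(X[:,:2].T)); print("  axis",np.round(V[:,1],3),np.round(np.sqrt(w),4))
E
```

```text
blue_roll 0.92 [257. 278.] 392 med [0.425 0.217 0.02 ] lo [0.419 0.179 0.002] hi [0.44  0.243 0.026]
  axis [0.082 0.997] [0.0064 0.0211]
wood_stamp 0.69 [218. 308.] 591 med [0.412 0.344 0.018] lo [0.404 0.32  0.003] hi [0.429 0.36  0.071]
  axis [0.261 0.965] [0.0065 0.0111]
black_tape 0.56 [286. 256.] 428 med [0.426 0.106 0.013] lo [ 0.402  0.068 -0.001] hi [0.456 0.127 0.02 ]
  axis [-0.605  0.796] [0.0141 0.02  ]
balm_pot 0.88 [191. 277.] 967 med [0.511 0.305 0.04 ] lo [0.496 0.272 0.004] hi [0.546 0.322 0.052]
  axis [0.617 0.787] [0.0142 0.0158]
green_tray 0.68 [160. 268.] 307 med [0.604 0.305 0.017] lo [0.595 0.274 0.002] hi [0.636 0.335 0.022]
green_tray 0.65 [256. 279.] 380 med [0.425 0.216 0.02 ] lo [0.419 0.18  0.003] hi [0.44  0.242 0.026]
yellow_tray 0.67 [390. 188.] 976 med [ 0.437 -0.367  0.005] lo [ 0.382 -0.438  0.001] hi [ 0.495 -0.302  0.011]
```

```bash
python3 - <<'E'
from h import *
p,d,P=cloud("scene")
hsv=cv2.cvtColor(p,cv2.COLOR_BGR2HSV)
ok=~np.isnan(P[...,0])
def rect(mask,name):
    X=P[mask]; r=cv2.minAreaRect((X[:,:2]*1000).astype(np.float32)); print(name,len(X),r, np.round(cv2.boxPoints(r)))
H,S,V=[hsv[...,i] for i in range(3)]
z=P[...,2]
v,u=np.mgrid[:420,:560]
reg=(u>290)&(u<425)&(v>170)&(v<255)&ok&(z<.02)&(z>-.005)
for n,m in dict(green=(H>45)&(H<80)&(S>120),yellow=(H>18)&(H<32)&(S>130),white=(S<40)&(V>190)).items():
    m=(m&reg).astype(np.uint8); m=cv2.morphologyEx(m,cv2.MORPH_OPEN,np.ones((3,3),np.uint8))
    k,lab,st,_=cv2.connectedComponentsWithStats(m); i=1+np.argmax(st[1:,4]); rect(lab==i,n)
# orange
m=(((H<10)|(H>170))&(S>130)&ok&(abs(P[...,0]-.605)<.06)&(abs(P[...,1]-.305)<.06)&(z>.004)&(z<.03))
X=P[m];c=X.mean(0);w,V2=np.linalg.eigh(np.cov(X[:,:2].T));print("orange",c,V2[:,1],np.ptp(X,axis=0),w)
# obstacles: top-down height map
hm=np.zeros((120,100))
sel=ok&(P[...,0]>.3)&(P[...,0]<.9)&(P[...,1]>-.5)&(P[...,1]<.6)&(z<.2)
X=P[sel]
g={}
for ix in range(12):
  row=[]
  for iy in range(22):
    q=X[(X[:,0]>=.3+.05*ix)&(X[:,0]<.35+.05*ix)&(X[:,1]>=-.5+.05*iy)&(X[:,1]<-.45+.05*iy)]
    row.append("%4d"%(1000*np.percentile(q[:,2],98)) if len(q)>3 else "   .")
  print("%.2f"%(.3+.05*ix)," ".join(row))
print("y from -.5 step .05")
E
```

```text
Traceback (most recent call last):
ValueError: attempt to get argmax of an empty sequence
```

```bash
python3 - <<'E'
from h import *
p,d,P=cloud("scene")
hsv=cv2.cvtColor(p,cv2.COLOR_BGR2HSV)
ok=~np.isnan(P[...,0])
H,S,V=[hsv[...,i] for i in range(3)]
z=P[...,2]
for (u,v) in [(327,232),(355,208),(389,188)]: print(hsv[v,u],P[v,u])
v,u=np.mgrid[:420,:560]
reg=(u>285)&(u<425)&(v>170)&(v<255)&ok&(z<.025)&(z>-.01)
for n,m in dict(green=(H>45)&(H<80)&(S>100),yellow=(H>15)&(H<35)&(S>110),white=(S<45)&(V>150)).items():
    m=(m&reg).astype(np.uint8); print(m.sum())
    m=cv2.morphologyEx(m,cv2.MORPH_OPEN,np.ones((3,3),np.uint8))
    k,lab,st,_=cv2.connectedComponentsWithStats(m)
    if k<2: continue
    i=1+np.argmax(st[1:,4]); X=P[lab==i]; r=cv2.minAreaRect((X[:,:2]*1000).astype(np.float32)); print(n,len(X),np.round(r[0]),np.round(r[1]),r[2])
m=(((H<10)|(H>170))&(S>130)&ok&(abs(P[...,0]-.605)<.06)&(abs(P[...,1]-.305)<.06)&(z>.004)&(z<.03))
X=P[m];c=X.mean(0);w,V2=np.linalg.eigh(np.cov(X[:,:2].T));print("orange",c,V2[:,1],np.ptp(X,axis=0),w)
sel=ok&(P[...,0]>.3)&(P[...,0]<.9)&(P[...,1]>-.5)&(P[...,1]<.6)&(z<.2)
X=P[sel]
for ix in range(12):
  row=[]
  for iy in range(22):
    q=X[(X[:,0]>=.3+.05*ix)&(X[:,0]<.35+.05*ix)&(X[:,1]>=-.5+.05*iy)&(X[:,1]<-.45+.05*iy)]
    row.append("%4d"%(1000*np.percentile(q[:,2],98)) if len(q)>3 else "   .")
  print("%.2f"%(.3+.05*ix)," ".join(row))
print("y from -.5 step .05")
E
```

```text
[ 61 110 170] [ 0.43485714 -0.05507686  0.00396597]
[ 30   1 255] [ 0.45030894 -0.2095832   0.00379498]
[ 25 149 251] [ 0.44202783 -0.38199975  0.00364147]
975
green 961 [438. -55.] [102. 127.] 6.9153547286987305
994
yellow 990 [ 437. -383.] [172. 122.] 89.06832885742188
5335
white 5304 [ 484. -251.] [658. 291.] 89.74422454833984
orange [0.60289009 0.30549712 0.01570212] [0.18422735 0.98288366] [0.01994926 0.05465535 0.01783718] [9.26773710e-06 2.39857262e-04]
0.30    0    1    1    1    1    1    1    1    1    1    1    1    1    1    1    1    1   13   15   12    1    1
0.35    1    9   10   10    9   10    6   10   10   10   10    2    1    2    2    2    2   15   16   93   97   98
0.40   37    9    6    9   10    7    5   11    6    6   10   19   19   25   25    2   71   17  100  100  101   99
0.45   55   10   11   10   11    6    5   11   10   10    9    2    2   76    2   49   35    2  100  100  101  100
0.50    1    2    2    2    9   11    1    2    2    1  109  109  110  109    2   52   51    2  100  100  142  158
0.55  185  184  180  178  181  179  173  168    1    1  124  110  110  110  101   50    8    2    .  188  198  198
0.60  187  186  183  180  184  183  178  173   24 -465  124  112  110  110  107   22   22    2    2  193  199   20
0.65  199  198  199  198  199  199  189  177 -466 -466 -464  111  110    2   11    5    2    2    2    3   23   20
0.70  199  199  199  199  199  199  199  188    .    .    .    .    1    9   17   16    2    2    2    2    .    .
0.75  194  192  188  183  188  190  190  186    .    .    .    2    2    2   16   16   53   57    .    .    .    .
0.80  197  195  189    .  190  189  188  175    2    2    2    2    2    3   14   15   58   58    .    .    .    .
0.85  197    .    .    .  190  190  185  181    2    2    2    2    2    2    2    2   58   60    .    .    .    .
y from -.5 step .05
```

```bash
python3 -m handwheel '[{"tx":3,"ty":-2.5,"tz":-2,"wz":-7},{"tx":6,"ty":-5,"tz":-2,"wz":-14},{"tx":9,"ty":-7.5,"tz":-2,"wz":-21},{"tx":12,"ty":-10,"tz":-2,"wz":-28},{"tx":15,"ty":-12.5,"tz":-2,"wz":-35},{"tx":18,"ty":-15,"tz":-2,"wz":-42},{"tx":20,"ty":-17.5,"tz":-2,"wz":-49},{"tx":20,"ty":-17.5,"tz":-2,"wz":-56},{"tx":20,"ty":-17.5,"tz":-2,"wz":-63},{"tx":20,"ty":-17.5,"tz":-2,"wz":-70},{"tx":20,"ty":-17.5,"tz":-2,"wz":-77},{"tx":20,"ty":-17.5,"tz":-2,"wz":-84}]'
python3 -m handwheel '[{"wz":-6},{"wz":-6},{"wz":-6}]'
python3 - <<'E'
from h import *
p,d,P=cloud("wrist"); cv2.imwrite("pics/w1.png",p); np.savez("w1.npz",p=p,P=P)
s=sensors.observe();print(s["position"],s["ee_rot"],s["clock"],s["joints"])
for l in "orange_roll blue_roll wood_stamp black_tape balm_pot".split():
    r=nets.cut_out(l,"wrist")
    for q in r[:2]: print(l,round(q["score"],2),np.round(q["uv"]),q["region"].sum())
    if r: np.save(f"m_{l}.npy",r[0]["region"])
E
```

```text
[ 6.25028424e-01 -3.58190453e-05  2.40749349e-01] [2.22154532e+00 2.22124460e+00 8.16869559e-05] 0.75 [-0.10259648  0.43449369  0.02501571  1.57319122 -0.01160268  1.13397079
 -0.07513168]
blue_roll 0.75 [80.  2.] 198
black_tape 0.63 [74. 82.] 1695invalid input
invalid input
```

View pics/w1.png

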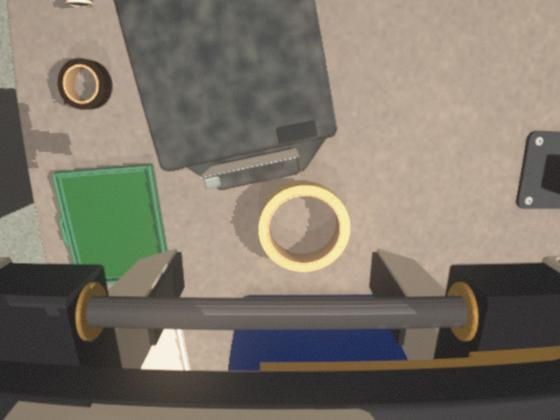

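```bash
python3 -m handwheel '[{"tx":3,"ty":-2.5,"tz":-2,"wx":0,"wy":0,"wz":-7,"claw":1}]'
```

```text
clock: 1.08
position: [0.6022, 0.022, 0.2561]
ee_rot: [2.094, 2.342, -0.01]
force: [-0.7, -0.3, 0.6]
width: 1.0
```

```bash
python3 -m handwheel '[{"tx":4,"ty":-2.7,"tz":0,"wx":0,"wy":0,"wz":-7,"claw":1},{"tx":7,"ty":-5,"tz":0,"wx":0,"wy":0,"wz":-14,"claw":1},{"tx":10,"ty":-7,"tz":0,"wx":0,"wy":0,"wz":-21,"claw":1},{"tx":13,"ty":-9,"tz":0,"wx":0,"wy":0,"wz":-28,"claw":1},{"tx":16,"ty":-11,"tz":0,"wx":0,"wy":0,"wz":-35,"claw":1},{"tx":18.7,"ty":-12.8,"tz":0,"wx":0,"wy":0,"wz":-42,"claw":1},{"tx":18.7,"ty":-12.8,"tz":0,"wx":0,"wy":0,"wz":-49,"claw":1},{"tx":18.7,"ty":-12.8,"tz":0,"wx":0,"wy":0,"wz":-56,"claw":1},{"tx":18.7,"ty":-12.8,"tz":0,"wx":0,"wy":0,"wz":-63,"claw":1},{"tx":18.7,"ty":-12.8,"tz":0,"wx":0,"wy":0,"wz":-70,"claw":1},{"tx":18.7,"ty":-12.8,"tz":0,"wx":0,"wy":0,"wz":-77,"claw":1},{"tx":18.7,"ty":-12.8,"tz":0,"wx":0,"wy":0,"wz":-83,"claw":1}]'
python3 -m handwheel '[{"tx":0,"ty":0,"tz":0,"wx":0,"wy":0,"wz":0,"claw":1},{"tx":0,"ty":0,"tz":0,"wx":0,"wy":0,"wz":0,"claw":1},{"tx":0,"ty":0,"tz":0,"wx":0,"wy":0,"wz":0,"claw":1}]'
cat > look.py <<'E'
from h import *
import sys
name=sys.argv[1]
s=sensors.observe()
p,d,P=cloud("wrist"); cv2.imwrite(f"pics/{name}.png",p); np.savez(f"{name}.npz",p=p,P=P)
print(s["position"],s["ee_rot"],s["clock"],np.round(s["joints"],2))
for l in sys.argv[2:]:
    r=nets.cut_out(l,"wrist")
    for q in r[:1]:
        m=q["region"];X=P[m];X=X[~np.isnan(X[:,0])];print(l,round(q["score"],2),np.round(q["uv"]),m.sum())
        print("   med",np.round(np.median(X,0),3),"lo",np.round(np.percentile(X,2,0),3),"hi",np.round(np.percentile(X,98,0),3))
        T=X[X[:,2]>np.percentile(X[:,2],97)-.008]
        r=cv2.minAreaRect((T[:,:2]*1000).astype(np.float32));print("   top rect c",np.round(r[0],1),"size",np.round(r[1],1),"ang",round(r[2],1),"zmax",np.percentile(X[:,2],97).round(4))
E
python3 look.py w1 orange_roll blue_roll wood_stamp black_tape balm_pot
```

```text
clock: 2.08
position: [0.4515, 0.1985, 0.2599]
ee_rot: [-0.01, 3.141, 0.0]
force: [0.2, -0.7, 0.5]
width: 1.001
clock: 2.33
position: [0.4515, 0.1984, 0.2598]
ee_rot: [0.006, 3.142, 0.0]
force: [-0.5, -0.6, 0.0]
width: 0.998
[0.45148043 0.19840614 0.25975612] [6.16417313e-03 3.14152218e+00 3.87329353e-05] 2.3333 [-0.22  0.23 -0.36  1.83  0.09  1.09  0.95]
orange_roll 0.76 [350. 290.] 264
   med [0.599 0.288 0.016] lo [0.595 0.271 0.001] hi [0.606 0.317 0.022]
   top rect c [521.7 251.6] size [208.3  40.2] ang 28.6 zmax 0.0214
blue_roll 0.89 [290. 158.] 1388
   med [0.43  0.21  0.024] lo [0.42  0.18  0.001] hi [0.444 0.24  0.027]
   top rect c [431.7 210. ] size [63.4 23.2] ang 88.6 zmax 0.0272
wood_stamp 0.61 [406. 147.] 1230
   med [0.417 0.33  0.027] lo [0.406 0.316 0.01 ] hi [0.43  0.351 0.073]
   top rect c [419.1 337.5] size [23.1 22.7] ang 79.9 zmax 0.0728
black_tape 0.71 [176. 155.] 1337
   med [0.427 0.1   0.019] lo [0.403 0.077 0.001] hi [0.45  0.126 0.021]
   top rect c [427.1 100.5] size [49.9 50.9] ang 3.0 zmax 0.021
balm_pot 0.65 [358. 241.] 2565
   med [0.516 0.286 0.051] lo [0.497 0.264 0.002] hi [0.552 0.316 0.054]
   top rect c [501. 269.] size [119.1  56. ] ang 42.8 zmax 0.0533
```

View pics/w1.png

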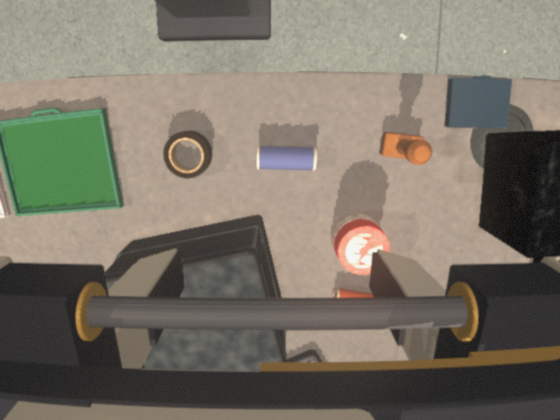

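```bash
python3 - <<'E'
from h import *
from scipy.optimize import least_squares
f=np.load("w1.npz");P=f["P"];p=f["p"]
ok=~np.isnan(P[...,0])
X=P[ok]
# bag top
B=X[(X[:,2]>.06)&(X[:,2]<.14)&(X[:,1]<.27)&(X[:,1]>-.02)&(X[:,0]>.46)&(X[:,0]<.66)]
for y0 in np.arange(-.02,.26,.03):
    b=B[(B[:,1]>=y0)&(B[:,1]<y0+.03)]
    if len(b)>10: print("bag y%.2f minx %.3f n%d ztop %.3f"%(y0,np.percentile(b[:,0],1),len(b),np.percentile(b[:,2],98)))
for x0 in np.arange(.48,.66,.03):
    b=B[(B[:,0]>=x0)&(B[:,0]<x0+.03)]
    if len(b)>10: print("bag x%.2f maxy %.3f"%(x0,np.percentile(b[:,1],99)))
M=X[(X[:,2]>.06)&(X[:,1]>.36)&(X[:,0]>.3)&(X[:,0]<.6)]; print("marble",np.percentile(M,[1,99],axis=0))
def circ(T,r=None):
    g=least_squares(lambda q:np.hypot(T[:,0]-q[0],T[:,1]-q[1])-(q[2]),[*T.mean(0)[:2],.03]);return g.x
# pot top boundary
p2,d2,P2=cloud("scene")
for nm,PP in(("w",P),("s",P2)):
    k=~np.isnan(PP[...,0]); 
    T=PP[k&(PP[...,2]>.046)&(PP[...,2]<.06)&(abs(PP[...,0]-.52)<.045)&(abs(PP[...,1]-.295)<.045)]
    h=cv2.convexHull((T[:,:2]*1000).astype(np.float32));c,r=cv2.minEnclosingCircle(h);print("pot",nm,len(T),c,r, T.mean(0))
    T=PP[k&(PP[...,2]>.03)&(PP[...,2]<.08)&(abs(PP[...,0]-.415)<.03)&(abs(PP[...,1]-.34)<.035)]
    h=cv2.convexHull((T[:,:2]*1000).astype(np.float32));c,r=cv2.minEnclosingCircle(h);print("stamp",nm,len(T),c,r)
    T=PP[k&(PP[...,2]>.012)&(PP[...,2]<.025)&(abs(PP[...,0]-.427)<.035)&(abs(PP[...,1]-.1)<.035)]
    h=cv2.convexHull((T[:,:2]*1000).astype(np.float32));c,r=cv2.minEnclosingCircle(h);print("tape",nm,len(T),c,r)
    G=cv2.cvtColor(p if nm=="w" else p2,cv2.COLOR_BGR2HSV)
    T=PP[k&(G[...,0]>45)&(G[...,0]<80)&(G[...,1]>90)&(PP[...,1]<.03)&(PP[...,2]<.02)&(PP[...,2]>-.01)&(PP[...,0]<.52)&(PP[...,0]>.34)]
    r=cv2.minAreaRect((T[:,:2]*1000).astype(np.float32));print("green",nm,r)
    T=PP[k&(PP[...,2]>.006)&(PP[...,2]<.014)&(PP[...,0]>.35)&(PP[...,0]<.52)]
    for n,a,b in(("g",-.15,.03),("w",-.30,-.14),("y",-.47,-.295)):
        Q=T[(T[:,1]>a)&(T[:,1]<b)]
        if len(Q)>30:print(n,nm,np.percentile(Q,[1,99],axis=0)[:,:2].round(3).tolist(),cv2.minAreaRect((Q[:,:2]*1000).astype(np.float32)))
    T=PP[k&(PP[...,2]>.05)&(PP[...,2]<.2)&(PP[...,0]>.48)&(PP[...,1]<-.05)&(PP[...,1]>-.5)]
    if len(T):print("bluebox minx",np.percentile(T[:,0],1),np.percentile(T[:,1],99))
E
```

```text
bag y0.01 minx 0.530 n198 ztop 0.111
bag y0.04 minx 0.524 n462 ztop 0.111
bag y0.07 minx 0.518 n994 ztop 0.111
bag y0.10 minx 0.511 n2290 ztop 0.111
bag y0.13 minx 0.505 n3053 ztop 0.111
bag y0.16 minx 0.501 n3093 ztop 0.111
bag y0.19 minx 0.547 n654 ztop 0.111
bag x0.48 maxy 0.181
bag x0.51 maxy 0.187
bag x0.54 maxy 0.194
bag x0.57 maxy 0.199
bag x0.60 maxy 0.205
bag x0.63 maxy 0.209
marble [[0.4017921  0.43699374 0.06098806]
 [0.51478927 0.47638937 0.10133064]]
pot w 1758 (526.7785034179688, 291.7953796386719) 29.01728630065918 [0.52314358 0.28919145 0.05156899]
stamp w 598 (418.63690185546875, 336.91278076171875) 12.545151710510254
tape w 1083 (426.56793212890625, 100.20948791503906) 26.227705001831055
green w ((433.5, -56.908721923828125), (116.3719482421875, 133.44854736328125), 4.2464189529418945)
g w [[0.375, -0.139], [0.497, 0.014]] ((434.7168273925781, -68.42044067382812), (121.85400390625, 162.9473876953125), 3.793596029281616)
pot s 400 (525.1564331054688, 294.0767517089844) 30.302289962768555 [0.52294351 0.29560525 0.05044977]
stamp s 238 (415.4266357421875, 339.4893493652344) 12.282062530517578
tape s 232 (425.73297119140625, 102.45893096923828) 27.197237014770508
green s ((435.67138671875, -54.223121643066406), (112.7216567993164, 139.63771057128906), 4.56343936920166)
g s [[0.374, -0.147], [0.498, 0.016]] ((434.79443359375, -68.68209838867188), (121.34671020507812, 168.1469268798828), 4.112539291381836)
w s [[0.385, -0.299], [0.507, -0.141]] ((446.0024108886719, -219.98297119140625), (124.53189849853516, 159.32666015625), 0.3415372669696808)
y s [[0.378, -0.466], [0.497, -0.299]] ((437.82415771484375, -383.0237731933594), (167.98545837402344, 122.7603530883789), 88.36450958251953)
bluebox minx 0.5769924571252679 -0.13504752843541026
```

```bash
python3 -m handwheel '[{"tx":2.6,"ty":-4,"tz":0,"wx":0,"wy":0,"wz":0,"claw":1},{"tx":2.6,"ty":-8,"tz":0,"wx":0,"wy":0,"wz":0,"claw":1},{"tx":2.6,"ty":-9.7,"tz":3,"wx":0,"wy":0,"wz":0,"claw":1},{"tx":2.6,"ty":-9.7,"tz":7,"wx":0,"wy":0,"wz":0,"claw":1},{"tx":2.6,"ty":-9.7,"tz":11,"wx":0,"wy":0,"wz":0,"claw":1},{"tx":2.6,"ty":-9.7,"tz":15,"wx":0,"wy":0,"wz":0,"claw":1},{"tx":2.6,"ty":-9.7,"tz":19,"wx":0,"wy":0,"wz":0,"claw":1},{"tx":2.6,"ty":-9.7,"tz":22,"wx":0,"wy":0,"wz":0,"claw":1},{"tx":2.6,"ty":-9.7,"tz":23.5,"wx":0,"wy":0,"wz":0,"claw":1},{"tx":2.6,"ty":-9.7,"tz":23.8,"wx":0,"wy":0,"wz":0,"claw":1},{"tx":2.6,"ty":-9.7,"tz":24,"wx":0,"wy":0,"wz":0,"claw":1},{"tx":2.6,"ty":-9.7,"tz":24,"wx":0,"wy":0,"wz":0,"claw":1}]'
python3 look.py w2
```

```text
clock: 3.68
position: [0.426, 0.1018, 0.0202]
ee_rot: [0.0, 3.141, 0.0]
force: [0.3, 0.0, 0.5]
width: 1.003
[0.42597973 0.10177145 0.02022836] [2.51598713e-04 3.14084263e+00 3.94076143e-04] 3.6833 [-0.18  0.49 -0.23  2.22  0.25  0.45  0.97]
```

View pics/w2.png

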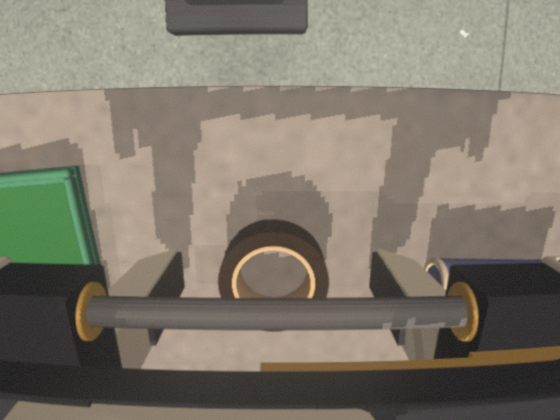

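The tape (col 274, row 283) sits centred between the open fingers. Closing.

```bash
python3 -m handwheel '[{"tx":0,"ty":0,"tz":0.2,"wx":0,"wy":0,"wz":0,"claw":0.3},{"tx":0,"ty":0,"tz":0.3,"wx":0,"wy":0,"wz":0,"claw":0.3},{"tx":0,"ty":0,"tz":0.3,"wx":0,"wy":0,"wz":0,"claw":0.3},{"tx":0,"ty":0,"tz":0.3,"wx":0,"wy":0,"wz":0,"claw":0.3},{"tx":0,"ty":0,"tz":0.3,"wx":0,"wy":0,"wz":0,"claw":0.3},{"tx":0,"ty":0,"tz":0.3,"wx":0,"wy":0,"wz":0,"claw":0.3},{"tx":0,"ty":0,"tz":0.3,"wx":0,"wy":0,"wz":0,"claw":0.3},{"tx":0,"ty":0,"tz":0.3,"wx":0,"wy":0,"wz":0,"claw":0.3}]' 25
```

```text
clock: 4.4
position: [0.4255, 0.1015, 0.0168]
ee_rot: [0.0, 3.141, -0.0]
force: [-0.3, 0.2, 1.9]
width: 0.544
```

```bash
python3 -m handwheel '[{"tx":0,"ty":0,"tz":-3,"wx":0,"wy":0,"wz":0,"claw":0.3},{"tx":0,"ty":0,"tz":-7,"wx":0,"wy":0,"wz":0,"claw":0.3},{"tx":0,"ty":-3,"tz":-10,"wx":0,"wy":0,"wz":0,"claw":0.3},{"tx":0,"ty":-6,"tz":-13,"wx":0,"wy":0,"wz":0,"claw":0.3},{"tx":0,"ty":-9,"tz":-15,"wx":0,"wy":0,"wz":0,"claw":0.3},{"tx":0,"ty":-13,"tz":-16,"wx":0,"wy":0,"wz":0,"claw":0.3},{"tx":0,"ty":-17,"tz":-16,"wx":0,"wy":0,"wz":0,"claw":0.3},{"tx":0,"ty":-21,"tz":-16,"wx":0,"wy":0,"wz":0,"claw":0.3},{"tx":0,"ty":-25,"tz":-16,"wx":0,"wy":0,"wz":0,"claw":0.3},{"tx":0,"ty":-29,"tz":-16,"wx":0,"wy":0,"wz":0,"claw":0.3},{"tx":0,"ty":-31,"tz":-16,"wx":0,"wy":0,"wz":0,"claw":0.3},{"tx":0,"ty":-31,"tz":-16,"wx":0,"wy":0,"wz":0,"claw":0.3}]'
python3 -m handwheel '[{"tx":0,"ty":0,"tz":0,"wx":0,"wy":0,"wz":0,"claw":0.3},{"tx":0,"ty":0,"tz":0,"wx":0,"wy":0,"wz":0,"claw":0.3}]'
python3 look.py w3 white_tray yellow_tray green_tray
```

```text
clock: 5.4
position: [0.4244, -0.2139, 0.1765]
ee_rot: [-0.011, -3.141, 0.003]
force: [-0.0, -0.1, 0.6]
width: 0.545
clock: 5.57
position: [0.4252, -0.2075, 0.1765]
ee_rot: [0.001, -3.141, -0.001]
force: [0.2, 0.2, -0.3]
width: 0.543
[ 0.4252403  -0.20750432  0.17648516] [ 7.76507592e-04 -3.14104479e+00 -1.25988682e-03] 5.5667 [ 0.47  0.27 -0.16  2.    0.05  0.87  1.86]
white_tray 0.85 [274. 197.] 14042
   med [ 0.43  -0.21   0.006] lo [ 0.388 -0.277  0.004] hi [ 0.502 -0.144  0.012]
   top rect c [ 445.1 -210.1] size [121.8 138.5] ang 4.7 zmax 0.0115
yellow_tray 0.63 [102. 201.] 17312
   med [ 0.436 -0.371  0.006] lo [ 0.383 -0.439  0.004] hi [ 0.495 -0.304  0.012]
   top rect c [ 441.8 -343. ] size [205.1 125.9] ang 84.5 zmax 0.0115
green_tray 0.89 [435. 199.] 17519
   med [ 0.433 -0.058  0.006] lo [ 0.379 -0.125  0.004] hi [0.492 0.009 0.012]
   top rect c [434.2 -57.4] size [122.2 139.1] ang 3.9 zmax 0.0118
```

View pics/w3.png

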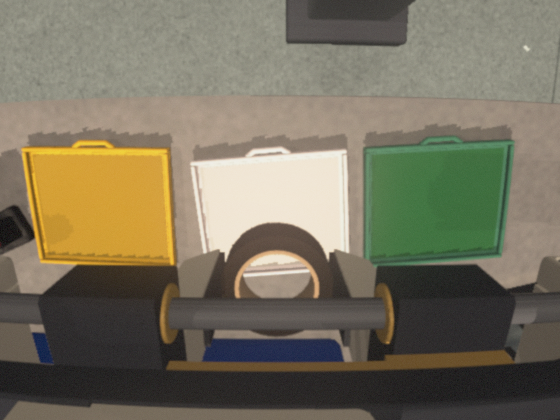

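```bash
python3 - <<'E'
from h import *
f=np.load("w3.npz");P=f["P"]
for n,c in dict(y=[(25,150),(170,149),(175,263),(42,265)],w=[(195,165),(346,152),(348,270),(205,278)],g=[(365,148),(512,143),(506,258),(366,263)]).items():
    print(n,[P[v-2:v+3,u-2:u+3].reshape(-1,3)[np.nanargmax(P[v-2:v+3,u-2:u+3,2])].round(3).tolist() for u,v in c])
p=f["p"];H=cv2.cvtColor(p,cv2.COLOR_BGR2HSV)
m=((H[...,0]>15)&(H[...,0]<32)&(H[...,1]>150)).astype(np.uint8);m[268:]=0;m[:149]=0;m[:,200:]=0
X=P[m>0];X=X[~np.isnan(X[:,0])];print(cv2.minAreaRect((X[:,:2]*1000).astype(np.float32)))
E
```

```text
y [[0.382, -0.433, 0.013], [0.388, -0.303, 0.007], [0.495, -0.306, 0.012], [0.504, -0.448, 0.003]]
w [[0.398, -0.279, 0.012], [0.388, -0.147, 0.012], [0.414, -0.177, 0.189], [0.414, -0.235, 0.195]]
g [[0.386, -0.128, 0.012], [0.378, 0.005, 0.013], [0.493, 0.025, 0.002], [0.414, -0.168, 0.183]]
((441.6175537109375, -344.1438293457031), (211.97694396972656, 113.98464965820312), 88.9561767578125)
```

```bash
python3 -m handwheel '[{"tx":0,"ty":-3,"tz":0,"wx":0,"wy":0,"wz":7,"claw":0.3},{"tx":-0.5,"ty":-6,"tz":0,"wx":0,"wy":0,"wz":14,"claw":0.3},{"tx":-1,"ty":-9,"tz":0,"wx":0,"wy":0,"wz":21,"claw":0.3},{"tx":-1.4,"ty":-11,"tz":0,"wx":0,"wy":0,"wz":28,"claw":0.3},{"tx":-1.4,"ty":-13.3,"tz":0,"wx":0,"wy":0,"wz":35,"claw":0.3},{"tx":-1.4,"ty":-13.3,"tz":0,"wx":0,"wy":0,"wz":42,"claw":0.3},{"tx":-1.4,"ty":-13.3,"tz":0,"wx":0,"wy":0,"wz":49,"claw":0.3},{"tx":-1.4,"ty":-13.3,"tz":0,"wx":0,"wy":0,"wz":56,"claw":0.3},{"tx":-1.4,"ty":-13.3,"tz":0,"wx":0,"wy":0,"wz":63,"claw":0.3},{"tx":-1.4,"ty":-13.3,"tz":0,"wx":0,"wy":0,"wz":70,"claw":0.3},{"tx":-1.4,"ty":-13.3,"tz":0,"wx":0,"wy":0,"wz":77,"claw":0.3},{"tx":-1.4,"ty":-13.3,"tz":0,"wx":0,"wy":0,"wz":83,"claw":0.3}]'
python3 -m handwheel '[{"tx":0,"ty":0,"tz":4,"wx":0,"wy":0,"wz":6,"claw":0.3},{"tx":0,"ty":0,"tz":8,"wx":0,"wy":0,"wz":6,"claw":0.3},{"tx":0,"ty":0,"tz":8,"wx":0,"wy":0,"wz":6,"claw":0.3},{"tx":0,"ty":0,"tz":8,"wx":0,"wy":0,"wz":6,"claw":0.3}]'
python3 look.py w4; python3 - <<'E'
from h import *
print(sensors.observe()["joints"])
E
```

```text
clock: 6.77
position: [0.4399, -0.3405, 0.1767]
ee_rot: [-2.087, -2.348, -0.001]
force: [-0.4, -0.6, -0.7]
width: 0.544
clock: 7.1
position: [0.4385, -0.3399, 0.0957]
ee_rot: [-2.197, -2.239, 0.001]
force: [0.6, -0.1, -0.0]
width: 0.546
[ 0.438457   -0.33989804  0.09568034] [-2.19651136e+00 -2.23949019e+00  1.38876506e-03] 7.1 [ 0.4   0.49  0.22  1.91 -0.15  0.75  0.73]
[ 0.40374383  0.49064928  0.22040285  1.91268397 -0.15101631  0.75492285
  0.72822331]
```

View pics/w4.png

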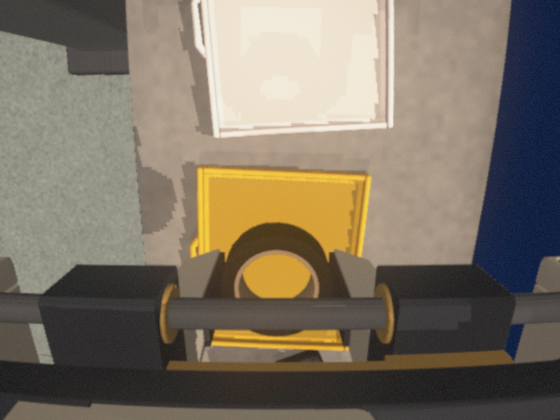

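```bash
python3 -m handwheel '[{"tx":0,"ty":0,"tz":4,"wx":0,"wy":0,"wz":1,"claw":0.3},{"tx":0,"ty":0,"tz":6,"wx":0,"wy":0,"wz":1,"claw":0.3},{"tx":0,"ty":0,"tz":7,"wx":0,"wy":0,"wz":1,"claw":0.3},{"tx":0,"ty":0,"tz":7.4,"wx":0,"wy":0,"wz":1,"claw":0.3},{"tx":0,"ty":0,"tz":7.4,"wx":0,"wy":0,"wz":1,"claw":0.3}]'
python3 -m handwheel '[{"tx":0,"ty":0,"tz":0,"wx":0,"wy":0,"wz":0,"claw":0.63},{"tx":0,"ty":0,"tz":0,"wx":0,"wy":0,"wz":0,"claw":0.63},{"tx":0,"ty":0,"tz":0,"wx":0,"wy":0,"wz":0,"claw":0.63},{"tx":0,"ty":0,"tz":-2,"wx":0,"wy":0,"wz":0,"claw":0.63},{"tx":0,"ty":0,"tz":-6,"wx":0,"wy":0,"wz":0,"claw":0.63},{"tx":0,"ty":0,"tz":-10,"wx":0,"wy":0,"wz":0,"claw":1},{"tx":0,"ty":0,"tz":-14,"wx":0,"wy":0,"wz":0,"claw":1},{"tx":0,"ty":0,"tz":-18,"wx":0,"wy":0,"wz":0,"claw":1},{"tx":0,"ty":0,"tz":-18,"wx":0,"wy":0,"wz":0,"claw":1}]'
python3 look.py w5 black_tape
```

```text
clock: 7.57
position: [0.4402, -0.342, 0.0238]
ee_rot: [2.22, 2.221, 0.001]
force: [-0.6, -0.7, -1.2]
width: 0.548
clock: 8.32
position: [0.4425, -0.3442, 0.2114]
ee_rot: [2.213, 2.212, 0.005]
force: [1.2, -1.3, 0.5]
width: 0.872
[ 0.4424838  -0.34422348  0.21143151] [2.21323439 2.21184425 0.00499878] 8.3167 [ 0.37  0.35  0.27  1.8  -0.11  0.99  0.68]
black_tape 0.58 [274. 195.] 1522
   med [ 0.44  -0.343  0.023] lo [ 0.417 -0.366  0.006] hi [ 0.464 -0.318  0.025]
   top rect c [ 440.6 -342.6] size [50.  49.8] ang 87.8 zmax 0.0249
```

View pics/w5.png

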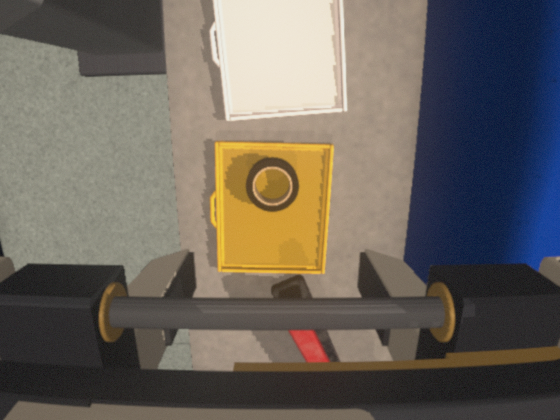

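```bash
python3 -m handwheel '[{"tx":4,"ty":0,"tz":-1,"wx":0,"wy":0,"wz":0,"claw":1},{"tx":8,"ty":0,"tz":-2,"wx":0,"wy":0,"wz":0,"claw":1},{"tx":12,"ty":0,"tz":-3,"wx":0,"wy":0,"wz":0,"claw":1},{"tx":16,"ty":0,"tz":-3,"wx":0,"wy":0,"wz":0,"claw":1},{"tx":20,"ty":0,"tz":-3,"wx":0,"wy":0,"wz":0,"claw":1},{"tx":24,"ty":0,"tz":-3,"wx":0,"wy":0,"wz":0,"claw":1},{"tx":28,"ty":0,"tz":-3,"wx":0,"wy":0,"wz":0,"claw":1},{"tx":32,"ty":0,"tz":-3,"wx":0,"wy":0,"wz":0,"claw":1},{"tx":36,"ty":0,"tz":-3,"wx":0,"wy":0,"wz":0,"claw":1},{"tx":40,"ty":0,"tz":-3,"wx":0,"wy":0,"wz":0,"claw":1},{"tx":44,"ty":0,"tz":-3,"wx":0,"wy":0,"wz":0,"claw":1},{"tx":48,"ty":0,"tz":-3,"wx":0,"wy":0,"wz":0,"claw":1}]'
python3 -m handwheel '[{"tx":4,"ty":-0.5,"tz":0,"wx":0,"wy":0,"wz":0,"claw":1},{"tx":8,"ty":-1,"tz":0,"wx":0,"wy":0,"wz":0,"claw":1},{"tx":11.5,"ty":-2.3,"tz":0,"wx":0,"wy":0,"wz":0,"claw":1},{"tx":11.5,"ty":-2.3,"tz":0,"wx":0,"wy":0,"wz":0,"claw":1},{"tx":11.5,"ty":-2.3,"tz":0,"wx":0,"wy":0,"wz":0,"claw":1}]'
python3 look.py w6 wood_stamp balm_pot orange_roll
python3 - <<'E'
from h import *
P=np.load("w6.npz")["P"];X=P[~np.isnan(P[...,0])]
for y0 in np.arange(.36,.7,.03):
    q=X[(X[:,1]>=y0)&(X[:,1]<y0+.03)&(X[:,2]>.03)]
    print("%.2f"%y0,[("%.2f:%.2f"%(x0,np.percentile(q[(q[:,0]>=x0)&(q[:,0]<x0+.05),2],98))) for x0 in np.arange(.3,.7,.05) if ((q[:,0]>=x0)&(q[:,0]<x0+.05)).sum()>4])
E
```

```text
clock: 9.42
position: [0.4382, 0.1401, 0.2319]
ee_rot: [-2.221, -2.221, 0.002]
force: [1.0, -0.5, 1.0]
width: 1.0
clock: 9.83
position: [0.4147, 0.2553, 0.2316]
ee_rot: [-2.215, -2.226, 0.003]
force: [0.3, -1.1, -0.4]
width: 1.0
[0.41471819 0.25527323 0.23156406] [-2.21504626 -2.22634883  0.00335669] 9.8333 [-0.56  0.23 -0.12  1.9   0.03  1.01 -0.69]
wood_stamp 0.72 [280. 101.] 1266
   med [0.419 0.337 0.065] lo [0.406 0.317 0.015] hi [0.432 0.358 0.073]
   top rect c [418.7 337.4] size [22.7 23.6] ang 64.2 zmax 0.0728
balm_pot 0.66 [395. 149.] 3642
   med [0.521 0.295 0.051] lo [0.498 0.268 0.009] hi [0.551 0.32  0.053]
   top rect c [526. 293.] size [55.6 55.5] ang 62.1 zmax 0.053
orange_roll 0.98 [467. 134.] 1354
   med [0.606 0.304 0.02 ] lo [0.596 0.273 0.008] hi [0.62  0.333 0.023]
   top rect c [609.7 302.6] size [63.5 21.1] ang 79.7 zmax 0.0233
0.36 []
0.39 []
0.42 []
0.45 []
0.48 []
0.51 []
0.54 []
0.57 []
0.60 []
0.63 []
0.66 []
0.69 []
```

View pics/w6.png

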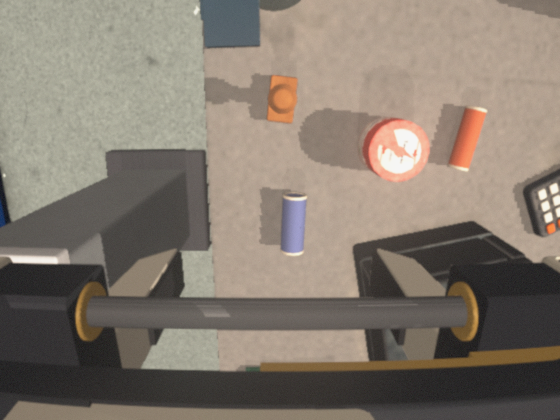

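```bash
python3 -m handwheel '[{"tx":4,"ty":0.4,"tz":0,"wx":0,"wy":0,"wz":0,"claw":1},{"tx":8.2,"ty":0.4,"tz":1,"wx":0,"wy":0,"wz":0,"claw":0.8},{"tx":8.2,"ty":0.4,"tz":5,"wx":0,"wy":0,"wz":0,"claw":0.8},{"tx":8.2,"ty":0.4,"tz":9,"wx":0,"wy":0,"wz":0,"claw":0.8},{"tx":8.2,"ty":0.4,"tz":13,"wx":0,"wy":0,"wz":0,"claw":0.8},{"tx":8.2,"ty":0.4,"tz":16,"wx":0,"wy":0,"wz":0,"claw":0.8},{"tx":8.2,"ty":0.4,"tz":18,"wx":0,"wy":0,"wz":0,"claw":0.8},{"tx":8.2,"ty":0.4,"tz":18.3,"wx":0,"wy":0,"wz":0,"claw":0.8},{"tx":8.2,"ty":0.4,"tz":18.3,"wx":0,"wy":0,"wz":0,"claw":0.8},{"tx":8.2,"ty":0.4,"tz":18.3,"wx":0,"wy":0,"wz":0,"claw":0.8}]'
python3 look.py w7
```

```text
clock: 10.87
position: [0.4214, 0.3353, 0.0508]
ee_rot: [2.223, 2.22, 0.002]
force: [0.2, -0.5, -0.1]
width: 0.798
[0.42141997 0.33532035 0.05076468] [2.22266533e+00 2.21978450e+00 1.78284664e-03] 10.8667 [-0.68  0.54 -0.12  1.97  0.11  0.64 -0.87]
```

View pics/w7.png

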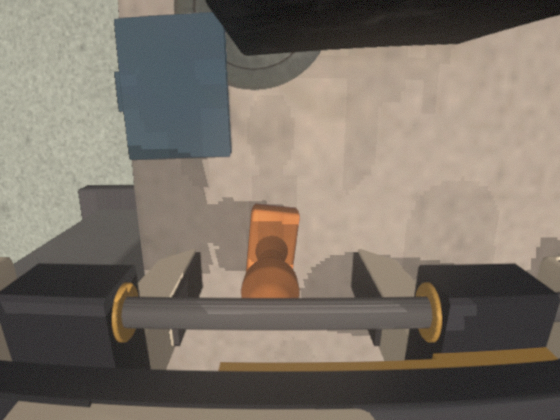

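```bash
python3 -m handwheel '[{"tx":0.2,"ty":-0.25,"tz":0.1,"wx":0,"wy":0,"wz":0,"claw":0.6},{"tx":0.2,"ty":-0.25,"tz":0.1,"wx":0,"wy":0,"wz":0,"claw":0.45},{"tx":0.2,"ty":-0.25,"tz":0.1,"wx":0,"wy":0,"wz":0,"claw":0.35},{"tx":0.2,"ty":-0.25,"tz":0.1,"wx":0,"wy":0,"wz":0,"claw":0.1},{"tx":0.2,"ty":-0.25,"tz":0.1,"wx":0,"wy":0,"wz":0,"claw":0.1},{"tx":0.2,"ty":-0.25,"tz":0.1,"wx":0,"wy":0,"wz":0,"claw":0.1},{"tx":0.2,"ty":-0.25,"tz":0.1,"wx":0,"wy":0,"wz":0,"claw":0.1},{"tx":0.2,"ty":-0.25,"tz":0.1,"wx":0,"wy":0,"wz":0,"claw":0.1},{"tx":0.2,"ty":-0.25,"tz":0.1,"wx":0,"wy":0,"wz":0,"claw":0.1},{"tx":0.2,"ty":-0.25,"tz":0.1,"wx":0,"wy":0,"wz":0,"claw":0.1}]' 20
python3 -m handwheel '[{"tx":0,"ty":0,"tz":-2,"wx":0,"wy":0,"wz":0,"claw":0.1},{"tx":0,"ty":0,"tz":-4,"wx":0,"wy":0,"wz":0,"claw":0.1},{"tx":0,"ty":0,"tz":-6,"wx":0,"wy":0,"wz":0,"claw":0.1},{"tx":0,"ty":0,"tz":-6,"wx":0,"wy":0,"wz":0,"claw":0.1}]'
python3 look.py w8
```

```text
clock: 11.75
position: [0.4181, 0.3375, 0.0487]
ee_rot: [2.222, 2.221, 0.0]
force: [0.3, 0.2, 1.0]
width: 0.249
clock: 12.08
position: [0.4194, 0.3389, 0.112]
ee_rot: [2.222, 2.221, 0.008]
force: [1.5, 0.6, -0.6]
width: 0.249
[0.4193662  0.33890986 0.11200952] [2.22156578 2.22113513 0.00788162] 12.0833 [-0.68  0.45 -0.14  1.92  0.09  0.77 -0.86]
```

View pics/w8.png

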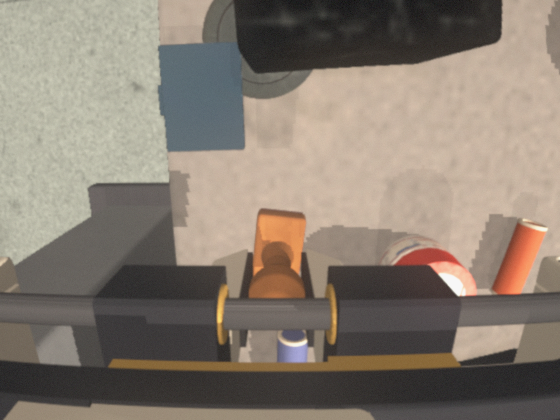

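```bash
python3 -m handwheel '[{"tx":0,"ty":0,"tz":-4,"wx":0,"wy":0,"wz":0,"claw":0.1},{"tx":-2,"ty":0,"tz":-8,"wx":0,"wy":0,"wz":0,"claw":0.1},{"tx":-5,"ty":0,"tz":-10,"wx":0,"wy":0,"wz":0,"claw":0.1},{"tx":-9,"ty":0,"tz":-11,"wx":0,"wy":0,"wz":0,"claw":0.1},{"tx":-13,"ty":0.5,"tz":-11,"wx":0,"wy":0,"wz":0,"claw":0.1},{"tx":-17,"ty":1,"tz":-11,"wx":0,"wy":0,"wz":0,"claw":0.1},{"tx":-21,"ty":1.5,"tz":-11,"wx":0,"wy":0,"wz":0,"claw":0.1},{"tx":-25,"ty":2,"tz":-11,"wx":0,"wy":0,"wz":0,"claw":0.1},{"tx":-29,"ty":2,"tz":-11,"wx":0,"wy":0,"wz":0,"claw":0.1},{"tx":-33,"ty":2,"tz":-11,"wx":0,"wy":0,"wz":0,"claw":0.1},{"tx":-37,"ty":2,"tz":-11,"wx":0,"wy":0,"wz":0,"claw":0.1},{"tx":-41,"ty":2,"tz":-11,"wx":0,"wy":0,"wz":0,"claw":0.1}]'
python3 -m handwheel '[{"tx":-4,"ty":0,"tz":0,"wx":0,"wy":0,"wz":0,"claw":0.1},{"tx":-8,"ty":0,"tz":0,"wx":0,"wy":0,"wz":0,"claw":0.1},{"tx":-12,"ty":0,"tz":0,"wx":0,"wy":0,"wz":0,"claw":0.1},{"tx":-16,"ty":0,"tz":0,"wx":0,"wy":0,"wz":0,"claw":0.1},{"tx":-20,"ty":0,"tz":0,"wx":0,"wy":0,"wz":0,"claw":0.1},{"tx":-24,"ty":0,"tz":0,"wx":0,"wy":0,"wz":0,"claw":0.1},{"tx":-28,"ty":0,"tz":0,"wx":0,"wy":0,"wz":0,"claw":0.1},{"tx":-31,"ty":0,"tz":0,"wx":0,"wy":0,"wz":0,"claw":0.1},{"tx":-33,"ty":0,"tz":0,"wx":0,"wy":0,"wz":0,"claw":0.1},{"tx":-33,"ty":0,"tz":4,"wx":0,"wy":0,"wz":0,"claw":0.1},{"tx":-33,"ty":0,"tz":7,"wx":0,"wy":0,"wz":0,"claw":0.1},{"tx":-33,"ty":0,"tz":8,"wx":0,"wy":0,"wz":0,"claw":0.1}]'
python3 -m handwheel '[{"tx":0,"ty":0,"tz":0,"wx":0,"wy":0,"wz":0,"claw":0.1},{"tx":0,"ty":0,"tz":0,"wx":0,"wy":0,"wz":0,"claw":0.1}]'
python3 look.py w9
```

```text
clock: 13.13
position: [0.437, -0.0744, 0.218]
ee_rot: [-2.221, -2.221, 0.001]
force: [1.4, 0.5, -0.0]
width: 0.25
clock: 14.13
position: [0.4353, -0.4008, 0.1335]
ee_rot: [-2.217, -2.215, 0.002]
force: [-1.6, 1.1, -1.6]
width: 0.25
clock: 14.3
position: [0.4379, -0.4023, 0.1387]
ee_rot: [-2.22, -2.221, 0.001]
force: [0.7, -0.8, 1.0]
width: 0.253
[ 0.43786662 -0.40225504  0.1387048 ] [-2.22031605e+00 -2.22092447e+00  5.53722692e-04] 14.3 [ 0.48  0.49  0.25  1.78 -0.15  0.89  0.79]
```

View pics/w9.png

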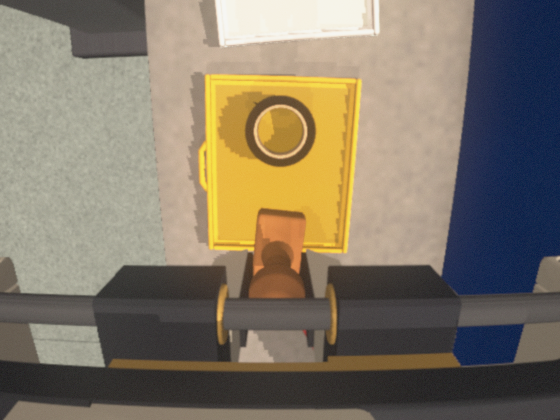

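```bash
python3 -m handwheel '[{"tx":0,"ty":0,"tz":3,"wx":0,"wy":0,"wz":0,"claw":0.1},{"tx":0,"ty":0,"tz":6,"wx":0,"wy":0,"wz":0,"claw":0.1},{"tx":0,"ty":0,"tz":7.5,"wx":0,"wy":0,"wz":0,"claw":0.1},{"tx":0,"ty":0,"tz":8.2,"wx":0,"wy":0,"wz":0,"claw":0.1},{"tx":0,"ty":0,"tz":8.4,"wx":0,"wy":0,"wz":0,"claw":0.1},{"tx":0,"ty":0,"tz":8.4,"wx":0,"wy":0,"wz":0,"claw":0.1},{"tx":0,"ty":0,"tz":8.4,"wx":0,"wy":0,"wz":0,"claw":0.1}]'
python3 look.py w10
```

```text
clock: 14.93
position: [0.4389, -0.4033, 0.0565]
ee_rot: [2.219, 2.22, 0.001]
force: [0.6, 0.4, -0.9]
width: 0.251
[ 0.43892241 -0.40330873  0.05647209] [2.21945770e+00 2.21952333e+00 5.97750616e-04] 14.9333 [ 0.5   0.6   0.22  1.84 -0.19  0.72  0.82]
```

View pics/w10.png

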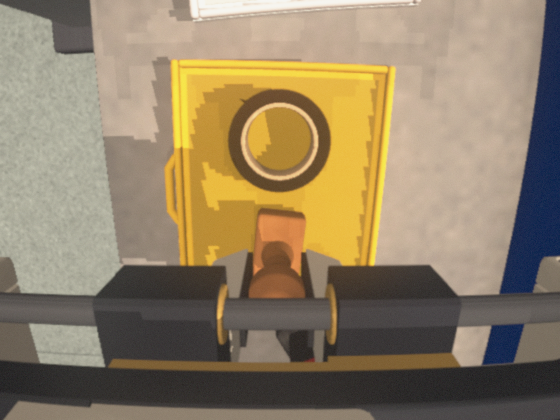

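```bash
python3 -m handwheel '[{"tx":0,"ty":0,"tz":0.2,"wx":0,"wy":0,"wz":0,"claw":0.1},{"tx":0,"ty":0,"tz":0.3,"wx":0,"wy":0,"wz":0,"claw":0.1},{"tx":0,"ty":0,"tz":0.35,"wx":0,"wy":0,"wz":0,"claw":0.1},{"tx":0,"ty":0,"tz":0.35,"wx":0,"wy":0,"wz":0,"claw":0.1}]'
python3 -m handwheel '[{"tx":0,"ty":0,"tz":0,"wx":0,"wy":0,"wz":0,"claw":0.3},{"tx":0,"ty":0,"tz":0,"wx":0,"wy":0,"wz":0,"claw":0.4},{"tx":0,"ty":0,"tz":0,"wx":0,"wy":0,"wz":0,"claw":0.5},{"tx":0,"ty":0,"tz":0,"wx":0,"wy":0,"wz":0,"claw":0.5},{"tx":0,"ty":0,"tz":-3,"wx":0,"wy":0,"wz":0,"claw":0.5},{"tx":0,"ty":0,"tz":-6,"wx":0,"wy":0,"wz":0,"claw":0.5},{"tx":0,"ty":0,"tz":-10,"wx":0,"wy":0,"wz":0,"claw":0.5},{"tx":0,"ty":0,"tz":-14,"wx":0,"wy":0,"wz":0,"claw":0.5},{"tx":4,"ty":0,"tz":-16,"wx":0,"wy":0,"wz":0,"claw":0.5},{"tx":8,"ty":0,"tz":-17,"wx":0,"wy":0,"wz":0,"claw":0.5},{"tx":8,"ty":0,"tz":-17,"wx":0,"wy":0,"wz":0,"claw":0.5}]'
python3 look.py w11 wood_stamp black_tape
```

```text
clock: 15.32
position: [0.4389, -0.403, 0.0525]
ee_rot: [2.22, 2.22, 0.001]
force: [-1.0, 1.4, 8.8]
width: 0.254
clock: 16.23
position: [0.4399, -0.3162, 0.2235]
ee_rot: [2.214, 2.227, 0.007]
force: [0.4, -0.4, 0.2]
width: 0.497
[ 0.4398983  -0.31617971  0.22353974] [2.21443289 2.22734057 0.006778  ] 16.2333 [ 0.33  0.31  0.25  1.82 -0.1   1.02  0.63]
wood_stamp 0.89 [272. 267.] 1365
   med [ 0.439 -0.396  0.03 ] lo [ 0.426 -0.414  0.007] hi [ 0.452 -0.38   0.077]
   top rect c [ 438.5 -401.2] size [23.4 20.6] ang 13.8 zmax 0.0765
black_tape 0.9 [271. 221.] 1398
   med [ 0.44  -0.343  0.023] lo [ 0.417 -0.366  0.007] hi [ 0.464 -0.318  0.025]
   top rect c [ 440.4 -343.1] size [51. 50.] ang 70.7 zmax 0.0247
```

View pics/w11.png

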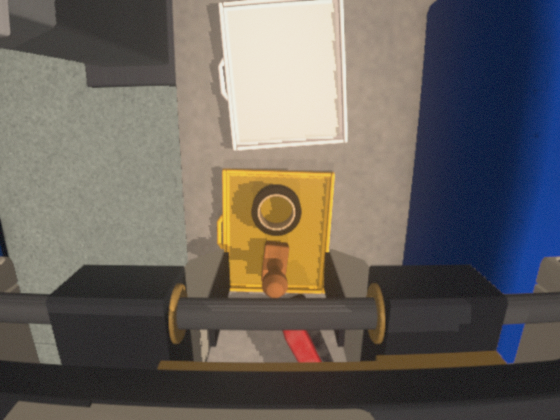

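```bash
python3 -m handwheel '[{"tx":4,"ty":0,"tz":0,"wx":0,"wy":0,"wz":0,"claw":0.5},{"tx":8,"ty":0,"tz":0,"wx":0,"wy":0,"wz":0,"claw":0.5},{"tx":12,"ty":0,"tz":0,"wx":0,"wy":0,"wz":0,"claw":0.5},{"tx":16,"ty":0,"tz":0,"wx":0,"wy":0,"wz":0,"claw":0.5},{"tx":20,"ty":0,"tz":0,"wx":0,"wy":0,"wz":0,"claw":0.5},{"tx":24,"ty":0,"tz":0,"wx":0,"wy":0,"wz":0,"claw":0.5},{"tx":28,"ty":0,"tz":0,"wx":0,"wy":0,"wz":0,"claw":0.5},{"tx":31.5,"ty":1.5,"tz":0,"wx":0,"wy":0,"wz":0,"claw":0.5},{"tx":35,"ty":3,"tz":0,"wx":0,"wy":0,"wz":0,"claw":0.5},{"tx":38.5,"ty":5,"tz":0,"wx":0,"wy":0,"wz":0,"claw":0.5},{"tx":42,"ty":7,"tz":0,"wx":0,"wy":0,"wz":0,"claw":0.5},{"tx":45,"ty":9,"tz":0,"wx":0,"wy":0,"wz":0,"claw":0.5}]'
python3 -m handwheel '[{"tx":3,"ty":2,"tz":0,"wx":0,"wy":0,"wz":0,"claw":0.5},{"tx":6,"ty":4,"tz":0,"wx":0,"wy":0,"wz":3,"claw":0.5},{"tx":9,"ty":6,"tz":0,"wx":0,"wy":0,"wz":6,"claw":0.5},{"tx":12,"ty":8,"tz":2,"wx":0,"wy":0,"wz":10,"claw":0.5},{"tx":13,"ty":8,"tz":4,"wx":0,"wy":0,"wz":10,"claw":0.5},{"tx":13,"ty":8,"tz":4,"wx":0,"wy":0,"wz":10,"claw":0.5},{"tx":13,"ty":8,"tz":4,"wx":0,"wy":0,"wz":10,"claw":0.5}]'
python3 look.py w12 orange_roll
```

```text
clock: 17.38
position: [0.5292, 0.1287, 0.2204]
ee_rot: [-2.223, -2.22, 0.001]
force: [1.4, 0.5, -0.1]
width: 0.502
clock: 17.97
position: [0.6076, 0.256, 0.1788]
ee_rot: [-2.407, -2.019, 0.008]
force: [0.5, -1.3, 0.4]
width: 0.503
[0.60761934 0.25596279 0.17878645] [-2.40673838 -2.01893779  0.00753534] 17.9667 [-0.5   0.54  0.03  1.55 -0.02  1.05 -0.64]
orange_roll 0.63 [272. 138.] 1812
   med [0.611 0.304 0.021] lo [0.598 0.272 0.015] hi [0.624 0.333 0.023]
   top rect c [610.9 302.4] size [64.  20.3] ang 78.4 zmax 0.0231
```

View pics/w12.png

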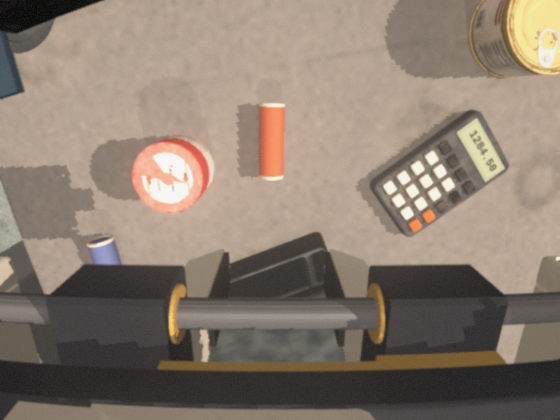

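```bash
python3 -m handwheel '[{"tx":3,"ty":-0.4,"tz":0,"wx":0,"wy":0,"wz":0,"claw":0.5},{"tx":4.7,"ty":-0.5,"tz":2,"wx":0,"wy":0,"wz":0,"claw":0.5},{"tx":4.7,"ty":-0.5,"tz":6,"wx":0,"wy":0,"wz":0,"claw":0.5},{"tx":4.7,"ty":-0.5,"tz":10,"wx":0,"wy":0,"wz":0,"claw":0.5},{"tx":4.7,"ty":-0.5,"tz":13,"wx":0,"wy":0,"wz":0,"claw":0.5},{"tx":4.7,"ty":-0.5,"tz":15,"wx":0,"wy":0,"wz":0,"claw":0.5},{"tx":4.7,"ty":-0.5,"tz":16,"wx":0,"wy":0,"wz":0,"claw":0.5},{"tx":4.7,"ty":-0.5,"tz":16,"wx":0,"wy":0,"wz":0,"claw":0.5},{"tx":4.7,"ty":-0.5,"tz":16,"wx":0,"wy":0,"wz":0,"claw":0.5}]'
python3 look.py w13
```

```text
clock: 18.82
position: [0.6124, 0.3039, 0.0228]
ee_rot: [2.407, 2.017, 0.002]
force: [-0.1, 0.2, 0.7]
width: 0.498
[0.61239117 0.30394736 0.0227736 ] [2.40745656 2.01727412 0.00245014] 18.8167 [-0.55  0.75  0.02  1.61 -0.02  0.78 -0.7 ]
```

View pics/w13.png

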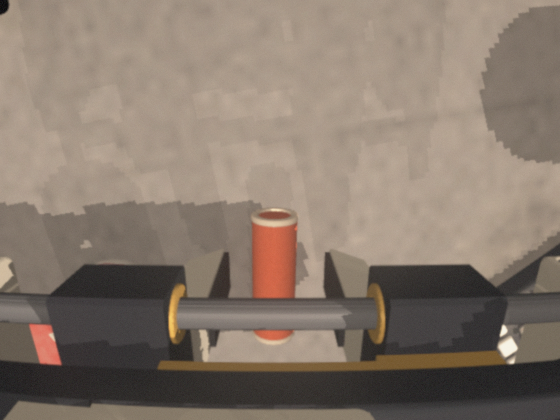

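Roll centred (col 274) between the fingers. Lower 5 mm and close.

```bash
python3 -m handwheel '[{"tx":0,"ty":0,"tz":0.4,"wx":0,"wy":0,"wz":0,"claw":0.5},{"tx":0,"ty":0,"tz":0.5,"wx":0,"wy":0,"wz":0,"claw":0.4},{"tx":0,"ty":0,"tz":0.5,"wx":0,"wy":0,"wz":0,"claw":0.1},{"tx":0,"ty":0,"tz":0.5,"wx":0,"wy":0,"wz":0,"claw":0.1},{"tx":0,"ty":0,"tz":0.5,"wx":0,"wy":0,"wz":0,"claw":0.1},{"tx":0,"ty":0,"tz":0.5,"wx":0,"wy":0,"wz":0,"claw":0.1},{"tx":0,"ty":0,"tz":0.5,"wx":0,"wy":0,"wz":0,"claw":0.1},{"tx":0,"ty":0,"tz":0.5,"wx":0,"wy":0,"wz":0,"claw":0.1}]' 20
python3 -m handwheel '[{"tx":0,"ty":0,"tz":-3,"wx":0,"wy":0,"wz":0,"claw":0.1},{"tx":0,"ty":0,"tz":-7,"wx":0,"wy":0,"wz":0,"claw":0.1},{"tx":0,"ty":0,"tz":-11,"wx":0,"wy":0,"wz":0,"claw":0.1},{"tx":0,"ty":0,"tz":-15,"wx":0,"wy":0,"wz":0,"claw":0.1},{"tx":0,"ty":0,"tz":-17,"wx":0,"wy":0,"wz":0,"claw":0.1},{"tx":0,"ty":0,"tz":-17,"wx":0,"wy":0,"wz":0,"claw":0.1}]'
python3 look.py w14
```

```text
clock: 19.53
position: [0.6113, 0.3048, 0.0165]
ee_rot: [2.407, 2.019, 0.001]
force: [-1.3, -0.7, 3.1]
width: 0.221
clock: 20.03
position: [0.6137, 0.306, 0.1923]
ee_rot: [2.406, 2.018, 0.014]
force: [0.8, 0.2, -1.5]
width: 0.221
[0.61373645 0.30596057 0.19232958] [2.40556372 2.01808289 0.01419165] 20.0333 [-0.56  0.57  0.03  1.48 -0.02  1.09 -0.7 ]
```

View pics/w14.png

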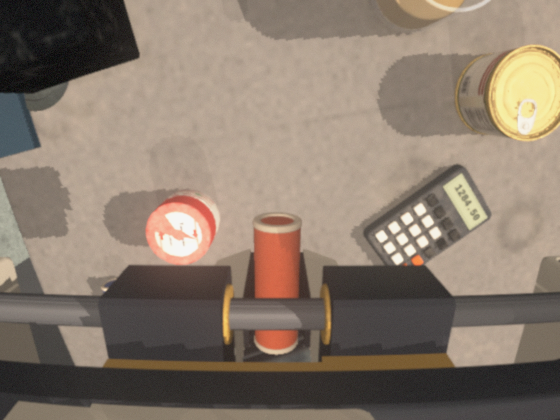

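```bash
python3 -m handwheel '[{"tx":-4,"ty":-1,"tz":0,"wx":0,"wy":0,"wz":0,"claw":0.1},{"tx":-8,"ty":-2,"tz":0,"wx":0,"wy":0,"wz":0,"claw":0.1},{"tx":-12,"ty":-3,"tz":0,"wx":0,"wy":0,"wz":0,"claw":0.1},{"tx":-16,"ty":-4,"tz":0,"wx":0,"wy":0,"wz":0,"claw":0.1},{"tx":-20,"ty":-5,"tz":0,"wx":0,"wy":0,"wz":-2,"claw":0.1},{"tx":-24,"ty":-6,"tz":0,"wx":0,"wy":0,"wz":-5,"claw":0.1},{"tx":-28,"ty":-7,"tz":0,"wx":0,"wy":0,"wz":-8,"claw":0.1},{"tx":-32,"ty":-8,"tz":0,"wx":0,"wy":0,"wz":-11,"claw":0.1},{"tx":-35.5,"ty":-9,"tz":1,"wx":0,"wy":0,"wz":-14,"claw":0.1},{"tx":-38.5,"ty":-9.6,"tz":4,"wx":0,"wy":0,"wz":-14,"claw":0.1},{"tx":-38.5,"ty":-9.6,"tz":8,"wx":0,"wy":0,"wz":-14,"claw":0.1},{"tx":-38.5,"ty":-9.6,"tz":10,"wx":0,"wy":0,"wz":-14,"claw":0.1}]'
python3 -m handwheel '[{"tx":0,"ty":0,"tz":0,"wx":0,"wy":0,"wz":0,"claw":0.1},{"tx":0,"ty":0,"tz":0,"wx":0,"wy":0,"wz":0,"claw":0.1}]'
python3 look.py w15 green_tray
```

```text
clock: 21.08
position: [0.446, -0.0601, 0.0825]
ee_rot: [-2.145, -2.291, 0.006]
force: [-0.7, 0.6, -1.6]
width: 0.223
clock: 21.25
position: [0.4481, -0.0578, 0.0849]
ee_rot: [-2.14, -2.295, 0.005]
force: [-0.4, -0.3, -0.9]
width: 0.221
[ 0.44809234 -0.05777415  0.08493041] [-2.14035    -2.29500212  0.00484494] 21.25 [-0.02  0.37  0.04  2.16 -0.03  0.62  0.11]
green_tray 0.94 [249. 179.] 23522
   med [ 0.429 -0.028  0.006] lo [ 0.379 -0.082  0.004] hi [0.491 0.011 0.012]
   top rect c [433.2 -38.2] size [121.6 100.4] ang 3.9 zmax 0.0116
```

View pics/w15.png

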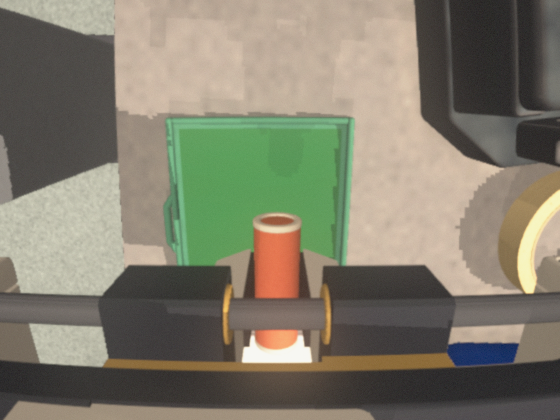

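```bash
python3 -m handwheel '[{"tx":0,"ty":0,"tz":3,"wx":0,"wy":0,"wz":0,"claw":0.1},{"tx":0,"ty":0,"tz":5,"wx":0,"wy":0,"wz":0,"claw":0.1},{"tx":0,"ty":0,"tz":6.2,"wx":0,"wy":0,"wz":0,"claw":0.1},{"tx":0,"ty":0,"tz":6.4,"wx":0,"wy":0,"wz":0,"claw":0.1},{"tx":0,"ty":0,"tz":6.5,"wx":0,"wy":0,"wz":0,"claw":0.1},{"tx":0,"ty":0,"tz":6.5,"wx":0,"wy":0,"wz":0,"claw":0.1},{"tx":0,"ty":0,"tz":6.5,"wx":0,"wy":0,"wz":0,"claw":0.1}]'
```

```text
clock: 21.93
position: [0.4508, -0.0577, 0.0224]
ee_rot: [2.141, 2.297, 0.002]
force: [0.4, 0.5, -1.1]
width: 0.223
```

```bash
python3 -m handwheel '[{"tx":0,"ty":0,"tz":0.1,"wx":0,"wy":0,"wz":0,"claw":0.1},{"tx":0,"ty":0,"tz":0.15,"wx":0,"wy":0,"wz":0,"claw":0.26},{"tx":0,"ty":0,"tz":0.15,"wx":0,"wy":0,"wz":0,"claw":0.3},{"tx":0,"ty":0,"tz":0.15,"wx":0,"wy":0,"wz":0,"claw":0.33},{"tx":0,"ty":0,"tz":0.15,"wx":0,"wy":0,"wz":0,"claw":0.33},{"tx":0,"ty":0,"tz":0.15,"wx":0,"wy":0,"wz":0,"claw":0.33},{"tx":0,"ty":0,"tz":-2,"wx":0,"wy":0,"wz":0,"claw":0.33},{"tx":0,"ty":0,"tz":-6,"wx":0,"wy":0,"wz":0,"claw":0.33},{"tx":0,"ty":0,"tz":-10,"wx":0,"wy":0,"wz":0,"claw":0.6},{"tx":0,"ty":0,"tz":-14,"wx":0,"wy":0,"wz":0,"claw":1},{"tx":4,"ty":0,"tz":-18,"wx":0,"wy":0,"wz":0,"claw":1},{"tx":4,"ty":0,"tz":-18,"wx":0,"wy":0,"wz":0,"claw":1}]'
python3 look.py w16 orange_roll blue_roll green_tray
```

```text
clock: 22.93
position: [0.4487, -0.0157, 0.2057]
ee_rot: [2.14, 2.295, 0.009]
force: [1.1, 1.2, -1.0]
width: 0.572
[ 0.44873318 -0.01573906  0.20571084] [2.14000675 2.29479025 0.00873162] 22.9333 [-0.11  0.18  0.03  2.04 -0.01  0.92 -0.  ]
orange_roll 0.88 [274. 229.] 1410
   med [ 0.451 -0.057  0.025] lo [ 0.44  -0.091  0.007] hi [ 0.461 -0.028  0.027]
   top rect c [451.  -59.5] size [20.  64.1] ang 3.4 zmax 0.0269
green_tray 0.98 [255. 215.] 13240
   med [ 0.433 -0.046  0.006] lo [ 0.379 -0.122  0.004] hi [0.493 0.012 0.012]
   top rect c [434.  -56.6] size [121.8 138.4] ang 3.8 zmax 0.0115
```

View pics/w16.png

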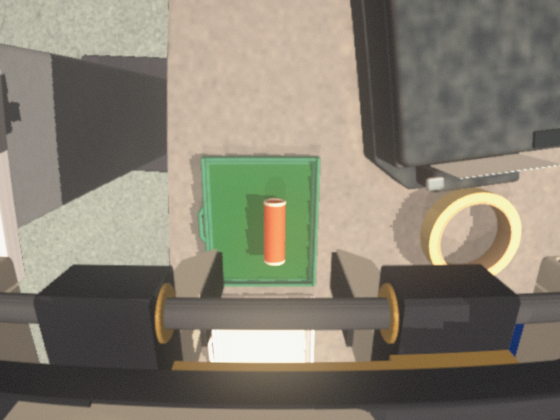

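```bash
python3 -m handwheel '[{"tx":3,"ty":0,"tz":0,"wx":0,"wy":0,"wz":-7,"claw":1},{"tx":6,"ty":0,"tz":0,"wx":0,"wy":0,"wz":-14,"claw":1},{"tx":9,"ty":0,"tz":0,"wx":0,"wy":0,"wz":-21,"claw":1},{"tx":12,"ty":0,"tz":0,"wx":0,"wy":0,"wz":-28,"claw":1},{"tx":15,"ty":0,"tz":0,"wx":0,"wy":0,"wz":-35,"claw":1},{"tx":18,"ty":0,"tz":0,"wx":0,"wy":0,"wz":-42,"claw":1},{"tx":21,"ty":0,"tz":0,"wx":0,"wy":0,"wz":-49,"claw":1},{"tx":22.6,"ty":-0.1,"tz":0,"wx":0,"wy":0,"wz":-56,"claw":1},{"tx":22.6,"ty":-0.1,"tz":0,"wx":0,"wy":0,"wz":-63,"claw":1},{"tx":22.6,"ty":-0.1,"tz":0,"wx":0,"wy":0,"wz":-70,"claw":1},{"tx":22.6,"ty":-0.1,"tz":0,"wx":0,"wy":0,"wz":-77,"claw":1},{"tx":22.6,"ty":-0.1,"tz":0,"wx":0,"wy":0,"wz":-84.6,"claw":1}]'
python3 -m handwheel '[{"tx":0,"ty":0,"tz":3,"wx":0,"wy":0,"wz":0,"claw":1},{"tx":0,"ty":0,"tz":5,"wx":0,"wy":0,"wz":0,"claw":1},{"tx":0,"ty":0,"tz":5,"wx":0,"wy":0,"wz":0,"claw":1},{"tx":0,"ty":0,"tz":5,"wx":0,"wy":0,"wz":0,"claw":1}]'
python3 look.py w17 blue_roll
```

```text
clock: 24.13
position: [0.4299, 0.2059, 0.1992]
ee_rot: [-0.043, -3.138, 0.003]
force: [-0.1, 0.5, 0.6]
width: 1.001
clock: 24.47
position: [0.4293, 0.2058, 0.1495]
ee_rot: [-0.052, -3.137, 0.004]
force: [0.0, -0.8, 0.5]
width: 1.0
[0.4293356  0.20581717 0.14946434] [-0.05233051 -3.13677717  0.00369631] 24.4667 [-0.29  0.33 -0.33  2.01  0.14  0.82  0.83]
blue_roll 0.95 [278. 206.] 2440
   med [0.429 0.21  0.025] lo [0.419 0.179 0.015] hi [0.442 0.24  0.027]
   top rect c [431.7 209.5] size [64.  23.8] ang 88.0 zmax 0.0269
```

View pics/w17.png

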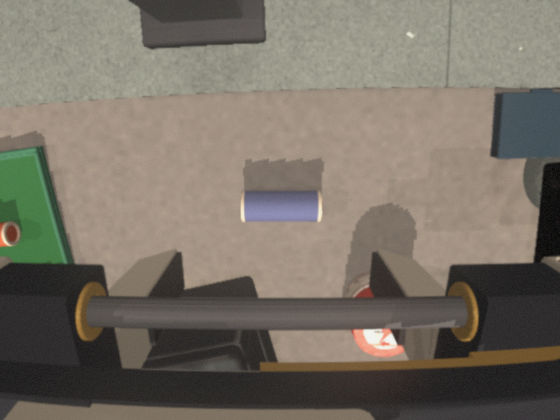

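```bash
python3 -m handwheel '[{"tx":-0.2,"ty":0.4,"tz":4,"wx":0,"wy":0,"wz":0,"claw":1},{"tx":-0.2,"ty":0.4,"tz":8,"wx":0,"wy":0,"wz":0,"claw":1},{"tx":-0.2,"ty":0.4,"tz":11,"wx":0,"wy":0,"wz":0,"claw":1},{"tx":-0.2,"ty":0.4,"tz":12.5,"wx":0,"wy":0,"wz":0,"claw":1},{"tx":-0.2,"ty":0.4,"tz":13.1,"wx":0,"wy":0,"wz":0,"claw":1},{"tx":-0.2,"ty":0.4,"tz":13.1,"wx":0,"wy":0,"wz":0,"claw":1},{"tx":-0.2,"ty":0.4,"tz":13.1,"wx":0,"wy":0,"wz":0,"claw":1}]'
python3 look.py w18
```

```text
clock: 25.15
position: [0.4332, 0.2119, 0.0213]
ee_rot: [0.051, 3.14, 0.001]
force: [0.6, -0.5, 0.4]
width: 1.0
[0.43323824 0.21185074 0.02131258] [5.05495026e-02 3.13976256e+00 1.06615844e-03] 25.15 [-0.37  0.54 -0.26  2.11  0.27  0.52  0.71]
```

View pics/w18.png

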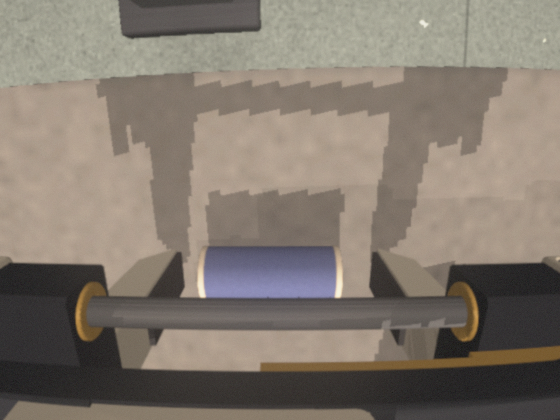

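```bash
python3 -m handwheel '[{"tx":0.15,"ty":-0.2,"tz":0.2,"wx":0,"wy":0,"wz":0,"claw":1},{"tx":0.15,"ty":-0.2,"tz":0.3,"wx":0,"wy":0,"wz":0,"claw":0.85},{"tx":0.15,"ty":-0.2,"tz":0.3,"wx":0,"wy":0,"wz":0,"claw":0.5},{"tx":0.15,"ty":-0.2,"tz":0.3,"wx":0,"wy":0,"wz":0,"claw":0.5},{"tx":0.15,"ty":-0.2,"tz":0.3,"wx":0,"wy":0,"wz":0,"claw":0.5},{"tx":0.15,"ty":-0.2,"tz":0.3,"wx":0,"wy":0,"wz":0,"claw":0.5},{"tx":0.15,"ty":-0.2,"tz":0.3,"wx":0,"wy":0,"wz":0,"claw":0.5}]' 25
python3 -m handwheel '[{"tx":0,"ty":0,"tz":-2,"wx":0,"wy":0,"wz":0,"claw":0.5},{"tx":0,"ty":0,"tz":-6,"wx":0,"wy":0,"wz":0,"claw":0.5},{"tx":0,"ty":0,"tz":-10,"wx":0,"wy":0,"wz":0,"claw":0.5},{"tx":0,"ty":0,"tz":-14,"wx":0,"wy":0,"wz":0,"claw":0.5},{"tx":0,"ty":0,"tz":-14,"wx":0,"wy":0,"wz":0,"claw":0.5}]'
python3 look.py w19
```

```text
clock: 25.78
position: [0.4309, 0.2094, 0.0173]
ee_rot: [0.051, 3.141, 0.0]
force: [-0.7, -0.4, 2.6]
width: 0.674
clock: 26.2
position: [0.4337, 0.2117, 0.1639]
ee_rot: [0.05, 3.132, 0.008]
force: [0.9, 1.1, -1.4]
width: 0.675
[0.43372335 0.21165248 0.16386886] [0.0501925  3.13248162 0.00788059] 26.2 [-0.29  0.31 -0.35  1.99  0.14  0.85  0.83]
```

View pics/w19.png

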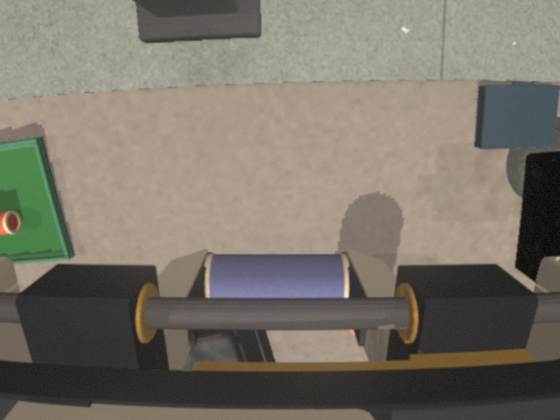

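```bash
python3 -m handwheel '[{"tx":0,"ty":-4,"tz":0,"wx":0,"wy":0,"wz":0,"claw":0.5},{"tx":0,"ty":-8,"tz":0,"wx":0,"wy":0,"wz":-1,"claw":0.5},{"tx":0.5,"ty":-12,"tz":0,"wx":0,"wy":0,"wz":-2,"claw":0.5},{"tx":0.8,"ty":-16,"tz":0,"wx":0,"wy":0,"wz":-3,"claw":0.5},{"tx":1,"ty":-20,"tz":0,"wx":0,"wy":0,"wz":-4,"claw":0.5},{"tx":1.2,"ty":-23,"tz":0,"wx":0,"wy":0,"wz":-5,"claw":0.5},{"tx":1.4,"ty":-25.5,"tz":0,"wx":0,"wy":0,"wz":-6,"claw":0.5},{"tx":1.4,"ty":-26.9,"tz":0,"wx":0,"wy":0,"wz":-6,"claw":0.5},{"tx":1.4,"ty":-26.9,"tz":3,"wx":0,"wy":0,"wz":-6,"claw":0.5},{"tx":1.4,"ty":-26.9,"tz":6,"wx":0,"wy":0,"wz":-6,"claw":0.5},{"tx":1.4,"ty":-26.9,"tz":7,"wx":0,"wy":0,"wz":-6,"claw":0.5},{"tx":1.4,"ty":-26.9,"tz":7,"wx":0,"wy":0,"wz":-6,"claw":0.5}]'
python3 -m handwheel '[{"tx":0,"ty":0,"tz":0,"wx":0,"wy":0,"wz":0,"claw":0.5},{"tx":0,"ty":0,"tz":0,"wx":0,"wy":0,"wz":0,"claw":0.5}]'
python3 look.py w20 orange_roll
```

```text
clock: 27.25
position: [0.4053, -0.059, 0.0842]
ee_rot: [0.113, -3.133, -0.001]
force: [-0.4, 1.0, -1.1]
width: 0.673
clock: 27.42
position: [0.4083, -0.0589, 0.0875]
ee_rot: [0.114, -3.14, -0.0]
force: [-0.6, -0.2, -0.9]
width: 0.672
[ 0.40831166 -0.05887859  0.08749061] [ 1.14285624e-01 -3.13950212e+00 -4.64178728e-05] 27.4167 [ 0.2   0.33 -0.23  2.23  0.13  0.59  1.52]
```

View pics/w20.png

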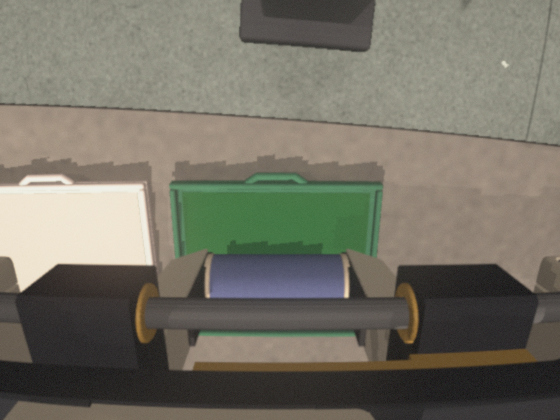

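```bash
python3 -m handwheel '[{"tx":0,"ty":0,"tz":3,"wx":0,"wy":0,"wz":0,"claw":0.5},{"tx":0,"ty":0,"tz":5,"wx":0,"wy":0,"wz":0,"claw":0.5},{"tx":0,"ty":0,"tz":6.2,"wx":0,"wy":0,"wz":0,"claw":0.5},{"tx":0,"ty":0,"tz":6.5,"wx":0,"wy":0,"wz":0,"claw":0.5},{"tx":0,"ty":0,"tz":6.5,"wx":0,"wy":0,"wz":0,"claw":0.5},{"tx":0,"ty":0,"tz":6.5,"wx":0,"wy":0,"wz":0,"claw":0.5}]'
python3 - <<'E'
from h import *
p,d,P=cloud("scene");cv2.imwrite("pics/s21.png",cv2.resize(p[180:280,270:440],None,fx=4,fy=4))
E
```

```text
clock: 28.02
position: [0.4088, -0.059, 0.023]
ee_rot: [-0.114, 3.138, -0.0]
force: [0.8, 0.6, -1.7]
width: 0.679
```

View pics/s21.png

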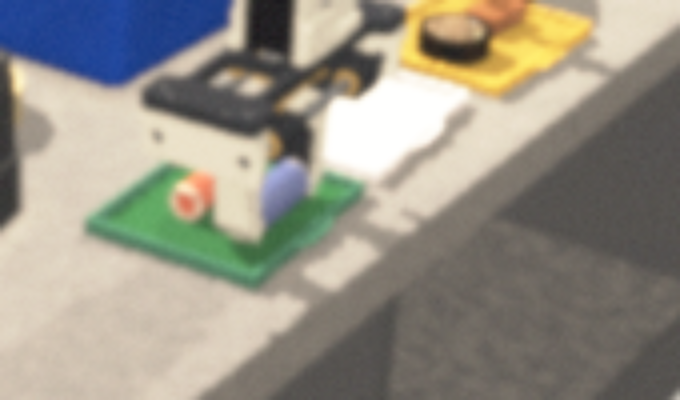

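The fingers hold the blue roll inside the green tray, with the orange roll clear behind. Release.

```bash
python3 -m handwheel '[{"tx":0,"ty":0,"tz":0.15,"wx":0,"wy":0,"wz":0,"claw":0.5},{"tx":0,"ty":0,"tz":0.15,"wx":0,"wy":0,"wz":0,"claw":0.5},{"tx":0,"ty":0,"tz":0.15,"wx":0,"wy":0,"wz":0,"claw":0.72},{"tx":0,"ty":0,"tz":0.15,"wx":0,"wy":0,"wz":0,"claw":0.78},{"tx":0,"ty":0,"tz":0.15,"wx":0,"wy":0,"wz":0,"claw":0.78},{"tx":0,"ty":0,"tz":0.15,"wx":0,"wy":0,"wz":0,"claw":0.78},{"tx":0,"ty":0,"tz":-2,"wx":0,"wy":0,"wz":0,"claw":0.78},{"tx":0,"ty":0,"tz":-6,"wx":0,"wy":0,"wz":0,"claw":0.78},{"tx":0,"ty":0,"tz":-10,"wx":0,"wy":0,"wz":0,"claw":1},{"tx":0,"ty":0,"tz":-14,"wx":0,"wy":0,"wz":0,"claw":1},{"tx":0,"ty":0,"tz":-18,"wx":0,"wy":0,"wz":0,"claw":1},{"tx":0,"ty":0,"tz":-20,"wx":0,"wy":0,"wz":0,"claw":1}]'
python3 look.py w22 orange_roll blue_roll
```

```text
clock: 29.07
position: [0.4094, -0.0589, 0.2267]
ee_rot: [-0.114, 3.134, -0.001]
force: [1.6, -0.4, 0.3]
width: 0.985
[ 0.40940239 -0.05886081  0.22672093] [-1.13931496e-01  3.13419600e+00 -9.68862753e-04] 29.0667 [ 0.26  0.12 -0.27  2.06  0.04  0.96  1.61]
orange_roll 0.79 [273. 218.] 1247
   med [ 0.448 -0.061  0.025] lo [ 0.44  -0.091  0.016] hi [ 0.46  -0.03   0.027]
   top rect c [450.4 -60.1] size [20.9 63.7] ang 3.0 zmax 0.0271
blue_roll 0.72 [276. 184.] 1642
   med [ 0.408 -0.059  0.029] lo [ 0.397 -0.09   0.019] hi [ 0.422 -0.028  0.031]
   top rect c [409.6 -58.3] size [23.5 64.2] ang 4.1 zmax 0.0312
```

View pics/w22.png

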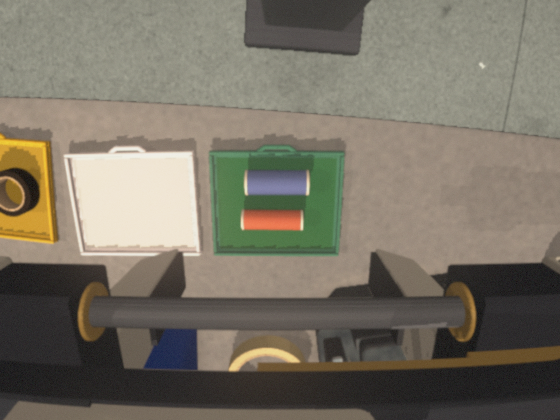

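```bash
python3 -m handwheel '[{"tx":-1,"ty":3,"tz":0,"wx":0,"wy":0,"wz":7,"claw":1},{"tx":-2.5,"ty":6,"tz":0,"wx":0,"wy":0,"wz":14,"claw":1},{"tx":-4,"ty":9,"tz":0,"wx":0,"wy":0,"wz":21,"claw":1},{"tx":-5.5,"ty":12,"tz":0,"wx":0,"wy":0,"wz":28,"claw":1},{"tx":-7,"ty":15,"tz":0,"wx":0,"wy":0,"wz":35,"claw":1},{"tx":-8.5,"ty":18,"tz":0,"wx":0,"wy":0,"wz":42,"claw":1},{"tx":-10,"ty":21,"tz":0,"wx":0,"wy":0,"wz":49,"claw":1},{"tx":-11.5,"ty":24,"tz":0,"wx":0,"wy":0,"wz":56,"claw":1},{"tx":-12.5,"ty":27,"tz":0,"wx":0,"wy":0,"wz":63,"claw":1},{"tx":-13.9,"ty":30,"tz":0,"wx":0,"wy":0,"wz":70,"claw":1},{"tx":-13.9,"ty":30,"tz":0,"wx":0,"wy":0,"wz":77,"claw":1},{"tx":-13.9,"ty":30,"tz":0,"wx":0,"wy":0,"wz":84,"claw":1}]'
python3 -m handwheel '[{"tx":0,"ty":0,"tz":2,"wx":0,"wy":0,"wz":7,"claw":1},{"tx":0,"ty":0,"tz":4,"wx":0,"wy":0,"wz":10,"claw":1},{"tx":0,"ty":0,"tz":4,"wx":0,"wy":0,"wz":10,"claw":1},{"tx":0,"ty":0,"tz":4,"wx":0,"wy":0,"wz":10,"claw":1}]'
python3 look.py w23 balm_pot
```

```text
clock: 30.22
position: [0.5241, 0.2526, 0.2198]
ee_rot: [-1.964, -2.45, 0.004]
force: [0.4, -0.5, -0.2]
width: 0.999
clock: 30.55
position: [0.5237, 0.2497, 0.1803]
ee_rot: [-2.165, -2.275, 0.007]
force: [0.2, 0.1, 0.6]
width: 0.995
[0.5237169  0.24972548 0.18034684] [-2.16457532 -2.27524809  0.00689117] 30.55 [-0.44  0.43 -0.13  1.75  0.07  0.97 -0.55]
balm_pot 0.71 [284. 151.] 4313
   med [0.526 0.294 0.052] lo [0.501 0.268 0.042] hi [0.552 0.319 0.053]
   top rect c [526.9 293. ] size [55.  55.9] ang 46.1 zmax 0.0529
```

View pics/w23.png

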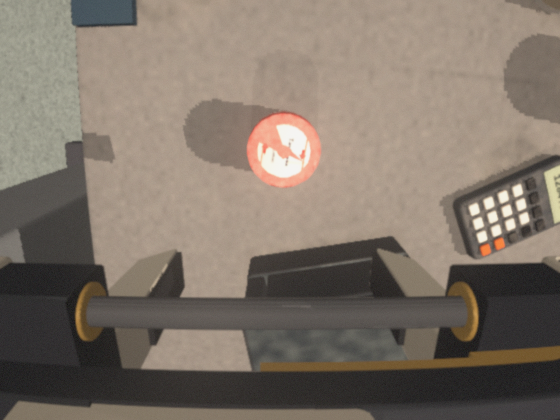

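```bash
python3 - <<'E'
from h import *
P=np.load("w22.npz")["P"]
for u,v in [(68,156),(192,153),(198,252),(81,253)]:
    q=P[v-3:v+4,u-3:u+4].reshape(-1,3);q=q[(q[:,2]>.007)&(q[:,2]<.02)];print(q.mean(0).round(4))
E
```

```text
[ 0.3985 -0.278   0.0104]
[ 0.3885 -0.147   0.0105]
[ 0.4966 -0.1396  0.0109]
[ 0.5073 -0.2716  0.0112]
```

```bash
python3 -m handwheel '[{"tx":3,"ty":0.3,"tz":0,"wx":0,"wy":0,"wz":0,"claw":1},{"tx":4.3,"ty":0.3,"tz":2,"wx":0,"wy":0,"wz":0,"claw":1},{"tx":4.3,"ty":0.3,"tz":6,"wx":0,"wy":0,"wz":0,"claw":1},{"tx":4.3,"ty":0.3,"tz":9,"wx":0,"wy":0,"wz":0,"claw":1},{"tx":4.3,"ty":0.3,"tz":12,"wx":0,"wy":0,"wz":0,"claw":1},{"tx":4.3,"ty":0.3,"tz":14,"wx":0,"wy":0,"wz":0,"claw":1},{"tx":4.3,"ty":0.3,"tz":15,"wx":0,"wy":0,"wz":0,"claw":1},{"tx":4.3,"ty":0.3,"tz":15,"wx":0,"wy":0,"wz":0,"claw":1},{"tx":4.3,"ty":0.3,"tz":15,"wx":0,"wy":0,"wz":0,"claw":1}]'
python3 look.py w24
```

```text
clock: 31.4
position: [0.5267, 0.2937, 0.0332]
ee_rot: [2.168, 2.274, 0.002]
force: [0.4, -0.1, 0.2]
width: 1.001
[0.526675   0.29374781 0.03317435] [2.16772375e+00 2.27371516e+00 1.57597494e-03] 31.4 [-0.52  0.64 -0.12  1.82  0.11  0.69 -0.65]
```

View pics/w24.png

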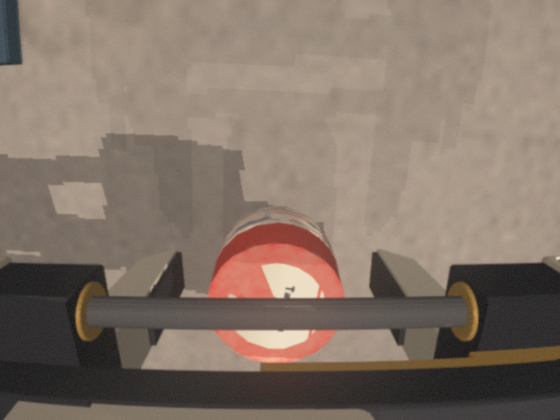

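Pot centred at col 277 between the jaws. Close and lift.

```bash
python3 -m handwheel '[{"tx":0,"ty":0,"tz":0,"wx":0,"wy":0,"wz":0,"claw":0.8},{"tx":0,"ty":0,"tz":0,"wx":0,"wy":0,"wz":0,"claw":0.4},{"tx":0,"ty":0,"tz":0,"wx":0,"wy":0,"wz":0,"claw":0.4},{"tx":0,"ty":0,"tz":0,"wx":0,"wy":0,"wz":0,"claw":0.4},{"tx":0,"ty":0,"tz":0,"wx":0,"wy":0,"wz":0,"claw":0.4},{"tx":0,"ty":0,"tz":0,"wx":0,"wy":0,"wz":0,"claw":0.4},{"tx":0,"ty":0,"tz":0,"wx":0,"wy":0,"wz":0,"claw":0.4}]' 30
python3 -m handwheel '[{"tx":0,"ty":0,"tz":-2,"wx":0,"wy":0,"wz":0,"claw":0.4},{"tx":0,"ty":0,"tz":-6,"wx":0,"wy":0,"wz":0,"claw":0.4},{"tx":0,"ty":0,"tz":-10,"wx":0,"wy":0,"wz":0,"claw":0.4},{"tx":0,"ty":0,"tz":-14,"wx":0,"wy":0,"wz":0,"claw":0.4},{"tx":0,"ty":0,"tz":-18,"wx":0,"wy":0,"wz":0,"claw":0.4},{"tx":0,"ty":0,"tz":-19,"wx":0,"wy":0,"wz":0,"claw":0.4},{"tx":0,"ty":0,"tz":-19,"wx":0,"wy":0,"wz":0,"claw":0.4}]'
python3 look.py w25
```

```text
clock: 32.03
position: [0.5261, 0.2935, 0.0325]
ee_rot: [2.168, 2.273, 0.0]
force: [-0.0, 0.1, 3.5]
width: 0.625
clock: 32.62
position: [0.5277, 0.2945, 0.2262]
ee_rot: [2.167, 2.272, 0.011]
force: [-0.4, 0.6, -0.3]
width: 0.621
[0.52767363 0.29453216 0.22616152] [2.1672005  2.27205691 0.01054776] 32.6167 [-0.5   0.42 -0.14  1.64  0.06  1.08 -0.61]
```

View pics/w25.png

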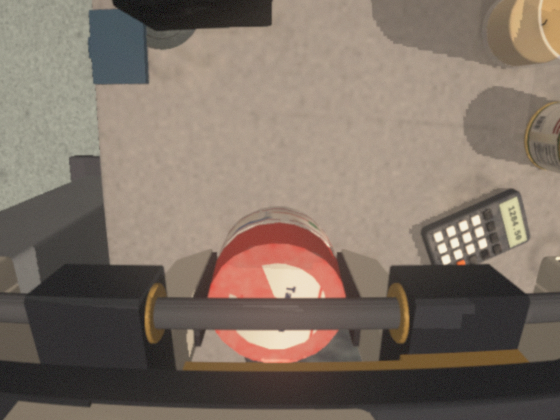

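```bash
python3 -m handwheel '[{"tx":-4,"ty":-0.8,"tz":0,"wx":0,"wy":0,"wz":0,"claw":0.4},{"tx":-8,"ty":-1.6,"tz":0,"wx":0,"wy":0,"wz":0,"claw":0.4},{"tx":-12,"ty":-2.4,"tz":0,"wx":0,"wy":0,"wz":0,"claw":0.4},{"tx":-16,"ty":-3.2,"tz":0,"wx":0,"wy":0,"wz":0,"claw":0.4},{"tx":-20,"ty":-4,"tz":0,"wx":0,"wy":0,"wz":0,"claw":0.4},{"tx":-24,"ty":-5,"tz":0,"wx":0,"wy":0,"wz":0,"claw":0.4},{"tx":-28,"ty":-6,"tz":0,"wx":0,"wy":0,"wz":0,"claw":0.4},{"tx":-32,"ty":-7,"tz":0,"wx":0,"wy":0,"wz":0,"claw":0.4},{"tx":-36,"ty":-8,"tz":0,"wx":0,"wy":0,"wz":0,"claw":0.4},{"tx":-40,"ty":-9,"tz":0,"wx":0,"wy":0,"wz":0,"claw":0.4},{"tx":-44,"ty":-10,"tz":0,"wx":0,"wy":0,"wz":0,"claw":0.4},{"tx":-47.5,"ty":-10.2,"tz":0,"wx":0,"wy":0,"wz":0,"claw":0.4}]'
python3 -m handwheel '[{"tx":-2.3,"ty":0,"tz":2,"wx":0,"wy":0,"wz":-1.5,"claw":0.4},{"tx":-2.3,"ty":0,"tz":6,"wx":0,"wy":0,"wz":-1.5,"claw":0.4},{"tx":-2.3,"ty":0,"tz":10,"wx":0,"wy":0,"wz":-1.5,"claw":0.4},{"tx":-2.3,"ty":0,"tz":12,"wx":0,"wy":0,"wz":-1.5,"claw":0.4},{"tx":-2.3,"ty":0,"tz":12,"wx":0,"wy":0,"wz":-1.5,"claw":0.4},{"tx":-2.3,"ty":0,"tz":12,"wx":0,"wy":0,"wz":-1.5,"claw":0.4}]'
python3 look.py w26
```

```text
clock: 33.67
position: [0.4432, -0.1884, 0.2202]
ee_rot: [-2.168, -2.269, 0.004]
force: [1.0, -0.2, -1.2]
width: 0.623
clock: 34.17
position: [0.4458, -0.2083, 0.1004]
ee_rot: [-2.135, -2.298, 0.004]
force: [-0.2, 0.3, 0.1]
width: 0.624
[ 0.44584037 -0.20832788  0.10041815] [-2.13517035 -2.29804768  0.00376385] 34.1667 [ 0.27  0.4   0.07  2.05 -0.04  0.7   0.44]
```

View pics/w26.png

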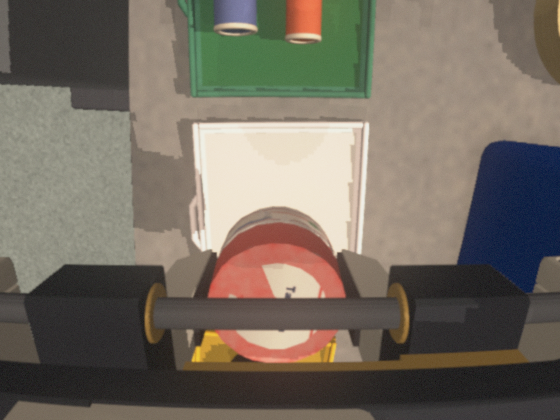

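```bash
python3 -m handwheel '[{"tx":0,"ty":0,"tz":3,"wx":0,"wy":0,"wz":0,"claw":0.4},{"tx":0,"ty":0,"tz":5,"wx":0,"wy":0,"wz":0,"claw":0.4},{"tx":0,"ty":0,"tz":6,"wx":0,"wy":0,"wz":0,"claw":0.4},{"tx":0,"ty":0,"tz":6.4,"wx":0,"wy":0,"wz":0,"claw":0.4},{"tx":0,"ty":0,"tz":6.4,"wx":0,"wy":0,"wz":0,"claw":0.4},{"tx":0,"ty":0,"tz":6.4,"wx":0,"wy":0,"wz":0,"claw":0.4}]'
```

```text
clock: 34.72
position: [0.4485, -0.2091, 0.0393]
ee_rot: [2.137, 2.3, 0.001]
force: [0.3, 1.0, -0.9]
width: 0.623
```

```bash
python3 -m handwheel '[{"tx":0,"ty":0,"tz":0.15,"wx":0,"wy":0,"wz":0,"claw":0.4},{"tx":0,"ty":0,"tz":0.25,"wx":0,"wy":0,"wz":0,"claw":0.4},{"tx":0,"ty":0,"tz":0.25,"wx":0,"wy":0,"wz":0,"claw":0.4}]'
python3 -m handwheel '[{"tx":0,"ty":0,"tz":0,"wx":0,"wy":0,"wz":0,"claw":0.68},{"tx":0,"ty":0,"tz":0,"wx":0,"wy":0,"wz":0,"claw":0.74},{"tx":0,"ty":0,"tz":0,"wx":0,"wy":0,"wz":0,"claw":0.78},{"tx":0,"ty":0,"tz":0,"wx":0,"wy":0,"wz":0,"claw":0.78},{"tx":0,"ty":0,"tz":-2,"wx":0,"wy":0,"wz":0,"claw":0.78},{"tx":0,"ty":0,"tz":-6,"wx":0,"wy":0,"wz":0,"claw":0.78},{"tx":0,"ty":0,"tz":-10,"wx":0,"wy":0,"wz":0,"claw":0.78},{"tx":0,"ty":0,"tz":-14,"wx":0,"wy":0,"wz":0,"claw":0.78},{"tx":0,"ty":0,"tz":-18,"wx":0,"wy":0,"wz":0,"claw":0.78},{"tx":0,"ty":0,"tz":-20,"wx":0,"wy":0,"wz":0,"claw":0.78},{"tx":0,"ty":0,"tz":-20,"wx":0,"wy":0,"wz":0,"claw":0.78},{"tx":0,"ty":0,"tz":-20,"wx":0,"wy":0,"wz":0,"claw":0.78}]'
python3 look.py w27 balm_pot orange_roll blue_roll white_tray
python3 - <<'E'
from h import *
p,d,P=cloud("scene");cv2.imwrite("pics/s27.png",cv2.resize(p[150:270,270:440],None,fx=4,fy=4))
for l in ["wood_stamp","black_tape"]:
    for q in nets.cut_out(l,"scene")[:1]:
        X=P[q["region"]];print(l,q["score"],np.nanmedian(X,0).round(3),np.nanmax(X[:,2]).round(3))
E
```

```text
clock: 34.97
position: [0.4484, -0.2091, 0.0364]
ee_rot: [2.137, 2.3, 0.001]
force: [-0.3, 1.4, 1.8]
width: 0.626
clock: 35.97
position: [0.4483, -0.2091, 0.237]
ee_rot: [2.136, 2.3, 0.002]
force: [-0.5, -0.3, -1.5]
width: 0.777
[ 0.44825056 -0.20908762  0.23696167] [2.13648139e+00 2.29964881e+00 1.98059912e-03] 35.9667 [ 0.25  0.22  0.09  1.9  -0.02  1.02  0.43]
balm_pot 0.58 [277. 184.] 3116
   med [ 0.449 -0.206  0.055] lo [ 0.424 -0.234  0.022] hi [ 0.474 -0.181  0.057]
   top rect c [ 448.7 -209.4] size [54.8 56.6] ang 2.9 zmax 0.0569
orange_roll 0.7 [290.  30.] 1425
   med [ 0.451 -0.065  0.025] lo [ 0.441 -0.092  0.009] hi [ 0.461 -0.038  0.027]
   top rect c [451.1 -64.4] size [20.2 56.2] ang 3.6 zmax 0.0272
blue_roll 0.61 [247.  29.] 1527
   med [ 0.412 -0.066  0.028] lo [ 0.399 -0.089  0.012] hi [ 0.423 -0.042  0.031]
   top rect c [410.7 -65.1] size [23.2 50.3] ang 3.6 zmax 0.0312
white_tray 0.76 [276. 150.] 10845
   med [ 0.446 -0.195  0.006] lo [ 0.389 -0.277  0.004] hi [ 0.505 -0.142  0.012]
   top rect c [ 445.4 -210. ] size [122.2 137. ] ang 4.2 zmax 0.0117
wood_stamp 0.6 [ 0.435 -0.395  0.029] 0.077
black_tape 0.74 [ 0.437 -0.33   0.018] 0.026
```

View pics/w27.png

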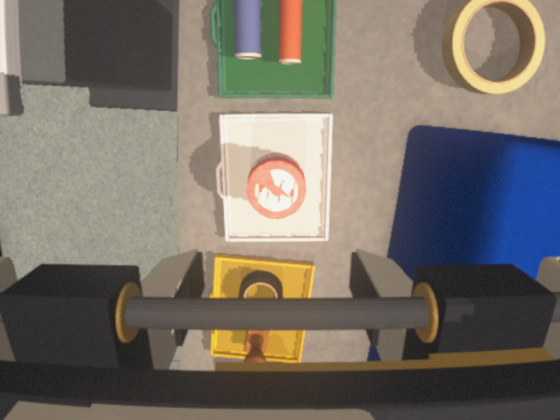

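View pics/s27.png

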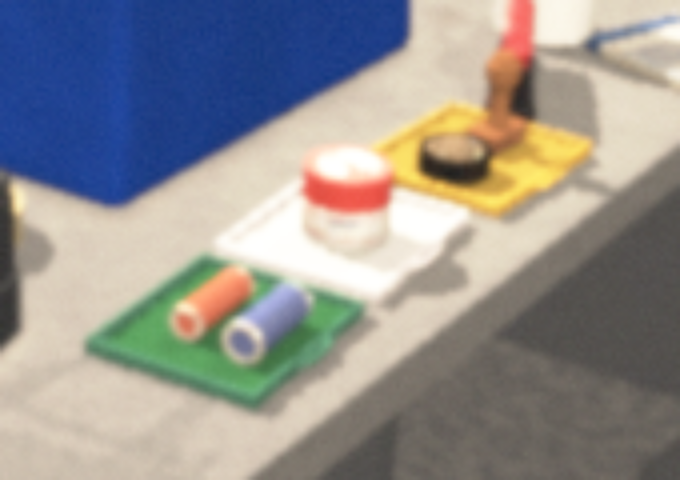

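```bash
python3 - <<'E'
from cell import arm
print(arm.sign_off())
E
```

```text
the job is handed in; nothing more can be done
None
```

All five items are in their trays, and I handed the job in at about 36 s of the 141 s. The interface gave no verdict, so the result below rests on my own camera checks.

The last wrist and scene pictures showed:
- **Green tray:** both coin rolls lie flat on the floor, parallel and clear of each other and of the rim.
- **Yellow tray:** the black tape lies flat about 28 mm left of centre. The stamp stands upright about 30 mm right of centre. The gap between them is about 10 mm, and both are inside the rim.
- **White tray:** the balm pot stands upright within about 1 mm of the centre.

Each item's measured top was about 4 mm (the tray floor) higher than on the counter, so each sits on the floor. I raised the open gripper clear of everything before handing in. Force readings at the end of each move never exceeded about 9 N, and none of the checks failed.

Position estimates from the two cameras disagreed by up to about 4 mm, well inside the limits.

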